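# Prop the tray leaf with the screw jack, lock it and load the leaf

### The arm

A 7-joint arm with a two-finger parallel gripper is mounted at the origin on the work surface; the furniture and walls round the work are solid. World frame = base frame: x ahead of the robot, y to its left, z up, the work surface at z = 0. Lengths are in m, angles in rad, forces in N, time in s.
With the tool pointing down it reaches from about 0.425 to 0.95 m from the base axis. Payload 16.7 kg.
Tool frame: the origin (TCP) lies on the centre line of the jaws, within the pads' length; the fingertips stand 22 mm ahead of it and the grasp point (between the pads) lies 3 mm ahead of it; z points along the fingers, y is the line along which they close (so a half turn about z gives the same grasp; the last joint's range is limited). The gripper opens to 94 mm and grips with 3 to 60 N. Pads are 16 mm wide; open, the fingers measure 119 mm over their backs; the gripper's body (75 mm by 177 mm) begins 78 mm behind the grasp point.
Start: joints at [0.964, 0.426, 0.074, 1.606, -0.034, 1.111, -0.067], TCP at [0.298, -0.605, 0.227] pointing down, gripper open.
Joint ranges: [-2.85, 2.85], [-0.5, 2.14], [-1.23, 1.37], [0.21, 2.46], [-1.02, 4.16], [0.16, 2.05], [-2.73, 2.73]. Speed limits (rad/s): [1.89, 1.89, 2.39, 2.39, 3.01, 3.01, 3.01].

### API

Orientations are given as a rotation vector (axis times angle).
In Python, from rig import robot gives the robot as it stands. The module is installed in compiled form; this text tells all that it offers.
- The arm moves only by the tool send_rows, never from a script. Its argument "moves" is a list of rows, each a list of 2 entries, a list of its own where there are three numbers: the shift along the tool's x, y, z in m, then the turn, a rotation vector about the tool's x, y, z in degrees. A call has 1 to 5 rows; each row is the pose to reach, as a shift and turn from the pose commanded when the call began, along the tool's axes at that moment; what a row does not reach only later rows make up. A row lasts 1/8 s, in which the tool goes at most 62.5 mm and 10.7 degrees, less where a joint would pass 70% of its speed; a pose out of reach is approached as far as the arm can. A call with a gripper value outside its range is refused whole. "jaw" is the closure, from 0 (fully open) to 1 (shut), set as the call begins (left out, the last holds). The fingers move at their own pace and stop on an object; "force" is the grip in N (left out, the last holds). Time passes only in rows, so rows that repeat a pose let the fingers close. It gives the time, the measured TCP pose, the force, the opening and the grip force at its end, in the units of the state.
- robot.state(): the state, without advancing time (a new reading comes with each control period).
- robot.grab_frame(name): name is "side" or "top"; returns the picture (384x512x3 uint8, red, green, blue); there is no depth.
- robot.calibration(name): a dict with "mtx" (3x3 intrinsics, pixels), "extrinsics" (4x4, takes a point from camera to world coordinates). Camera axes: x right, y down, z forward; pixel columns grow to the right and rows downward; lengths in m; the calibration is good to about 2 mm. A picture is of the moment at which its call begins. calibration takes no time and is no camera call.
- robot.job_done(): hands the job in; it is judged then, once.
Trained networks look in the newest picture that a camera, given by its name, has taken for a name from the list of things; names that differ only in an ending like _2 or _b are one class to them, and where a whole thing is asked for, a point or a joint stands for the part that bears it (a point fixed in the world has none). Each returns a list of dicts, best first, with "confidence" (0 to 1); they miss things now and then, are a little off and sometimes report something else, mostly with a low value. They report only what shows in the picture. A call takes as long as a camera call. They do not tell look-alikes from the thing itself.
- robot.silhouettes(name, camera): "region" (384x512 bool, what is visible of it) and "extent" ([left, top, right, bottom] in pixels, round what is visible of it).
- robot.spot_point(name, camera): "uv" ([column, row] in pixels: a listed point, or the origin of a listed thing).
The state is a dict: "time": time; "joint_positions": joint angles; "joint_vel": joint speeds; "effort": joint torques, N m; "tool_pos": TCP position; "ee_rot": TCP orientation; "force": force on the tool from outside, world axes, zero at the start; "moment": the same for the moment, N m; "grip_width": finger opening in m; "grip_force": force on a finger pad.
Only numpy, scipy, OpenCV 4.12 (cv2) and the standard library are available. Lean on these libraries where they do the work, as an engineer would, in place of code of your own. Each camera call takes 0.05 s, during which the arm holds its last target. There are 200 camera calls.

### The job

The hinged tray leaf may only be loaded when its free end is propped. Free the jack by turning its red clamp knob right back, turn the black jack knob until the jack's platform just touches the leaf without lifting it (a few millimetres at most), and turn the clamp knob right up tight again. Then set every workpiece on the table (the welded disc, the angle-iron offcut and the pipe offcuts, whichever are there) inside the tray, each resting on the tray floor with the disc flat on its underside, and leave the other things alone.

Things in the scene. Friction and masses are not known exactly. Their poses are not given: they have to be found in the camera images.
- fixture: Fixed steel fixture: a narrow base bar with a screw jack, a hinged tray leaf over it and two square hand knobs in front. Origin on the table under the jack's axis; +x from the knobs towards the hinge posts, +y to the left seen from the knobs, z up. The knob axes stand at x = -165 mm, y = -75 mm (black jack knob) and y = +75 mm (red clamp knob). Hinge axis along y at x = +135 mm, z = 121 mm.
- leaf: Aluminium tray leaf, 202 x 332 mm outside, hinged at its rear edge on a stiff spring; at rest it lies level (within about 2 mm at its free end), floor 127 mm above the table. Origin on the hinge axis. Inside 190 mm (x) by 320 mm (y), with a rim 10 mm high and 6 mm thick. Without a prop its free end sags when loaded; pushed up at the jack it yields about 0.7 mm per newton.
- leaf_hinge (a joint): Tilt of the leaf in rad: about 0 at rest (level), positive when its free end is lifted, negative when it sags. The jack bears 135 mm from the hinge, so 0.0074 rad is 1 mm there.
- tray_mid (a point): Centre of the tray's inner floor (upper face); x towards the hinge, y to the left, z up, axes of the leaf.
- pad_under (a point): Centre of the underside of the grey square pad (90 x 90 mm) under the leaf: the face that the jack's platform is to touch. Straight above the jack's axis.
- platform: Round steel platform of the jack, 80 mm across, on a column; it goes straight up and down. Origin at the centre of its top face.
- platform_top (a point): Centre of the platform's top face. The jack knob raises it 5 mm per radian; at the start it is about 12 to 30 mm below the pad.
- jack_knob (a joint): Angle of the black jack knob in rad, 0 to 11; growing = clockwise from above = platform rises 5 mm per rad. Friction about 0.12 N m; it stays where it is left. While the clamp is tight a brake drags heavily on the column, so free it first.
- jack_knob_grip (a point): On the axis of the black jack knob, at mid height, 86 mm above the table. The knob is a block 36 x 36 mm (square from above, corners rounded) and 32 mm high, its top at 100 mm, free all round, on a thin spindle 10 mm above its housing; the point's x and y axes are square to its flats and turn with it. Grasp it across two flats from above.
- clamp_knob (a joint): Angle of the red clamp knob in rad, growing = clockwise from above = tighter; 0 (stop) is free, the brake begins to bite at about 0.8, 1.6 (stop) is fully tight. Starts tight, between 1.4 and 1.6. Count it as free below 0.4 and tight above 1.3. Friction about 0.15 N m; it stays where it is left.
- clamp_knob_grip (a point): On the axis of the red clamp knob, at mid height, 86 mm above the table; same size and shape as the jack knob, its axes turn with it.
- weld_disc: Workpiece: grey round blank 124 mm across and 14 mm thick with a rusty hub 46 mm across on top, its top 44 mm above the underside; about 0.8 kg. Origin at the centre of the underside. It behaves as if the blank were square, 124 x 124 mm along its own x and y. Grasp the hub. May be absent.
- angle_cut: Workpiece: angle-iron offcut 115 mm long (along its y), flat leg 40 mm wide (x) and 5 mm thick on the table, upright leg 5 mm thick at x = -20 to -15 mm, 40 mm high. Origin at the centre of the flat leg's underside; about 0.3 kg. Grasp the upright leg across its thickness near the top. May be absent.
- pipe_a: Workpiece: rusty pipe offcut standing on end, 43 mm across and 54 mm high, about 0.3 kg. Origin at the centre of its lower end. May be absent.
- pipe_b: Workpiece: a second pipe offcut like pipe_a. May be absent.
- rusty_cup: Bystander: rusty tin cup, 70 mm across, 114 mm high with stubs in it; origin at the centre of its underside. Leave it alone.
- grease_tin: Bystander: orange grease tin, 67 mm across, 60 mm high; origin at the centre of its underside. Leave it alone.
- tape_measure: Bystander: yellow tape measure, 34 x 92 x 65 mm; origin at the centre of its underside. Leave it alone.
Not all that is in view belongs to the job. What is meant by the angle_cut is not turquoise, and is the smaller of those in its own colour.

How it is judged:
By the outcome, as a careful person would: the job done as asked, in the order asked, and still so for the second after the job is handed in, with the robot touching nothing.
Of weld_disc, angle_cut, pipe_a, pipe_b only 2 to 4 are there at a start; the rules pass over those that are not, and their reading is None.
At some moment in a run one of weld_disc, angle_cut may be knocked a few centimetres aside while the robot is not near it.
It also fails if it takes over 210 s, if anything falls off the work surface, if the arm or the gripper's body presses on something with over 40 N, if the wrist force passes 120 N, or if a joint passes its speed limit or range.

## Working session

There is one attempt and no reset: what is moved stays moved. The work goes in short steps, Python scripts to look and compute and a tool call to move; the robot and the scene stay as the last step left them, time stands still between calls to the robot, and variables do not carry over. Pictures are saved under pics/ and viewed, at most 14 in all, crops included, and the job is handed in when it is done.

Besides the shell and the picture viewer there is one more tool, called after "Emit:" as name([rows], argument=value, ...), one row to a line, values as JSON. send_rows: Moves the arm, as the interface text tells. Its arguments: {"type":"object","properties":{"moves":{"type":"array","items":{"type":"array"}},"jaw":{"type":"number"},"force":{"type":"number"}},"required":["moves"]}

```bash
mkdir -p pics
cat > h.py <<'E'
import numpy as np, cv2
from scipy.spatial.transform import Rotation as R
from rig import robot
def cal(c):
    k=robot.calibration(c); return np.array(k["mtx"]),np.array(k["extrinsics"])
def ray(c,uv):
    K,E=cal(c); d=E[:3,:3]@np.linalg.solve(K,[uv[0],uv[1],1.]); return E[:3,3],d
def onz(c,uv,z):
    o,d=ray(c,uv); return o+d*(z-o[2])/d[2]
def proj(c,p):
    K,E=cal(c); q=K@(E[:3,:3].T@(np.array(p)-E[:3,3])); return q[:2]/q[2]
def tri(uv1,uv2):
    o1,d1=ray("top",uv1);o2,d2=ray("side",uv2)
    d1/=np.linalg.norm(d1);d2/=np.linalg.norm(d2)
    t=np.linalg.lstsq(np.c_[d1,-d2],o2-o1,rcond=None)[0]
    a=o1+d1*t[0];b=o2+d2*t[1]; return (a+b)/2,np.linalg.norm(a-b)
def save(c,n):
    f=robot.grab_frame(c); cv2.imwrite(f"pics/{n}.png",cv2.cvtColor(f,cv2.COLOR_RGB2BGR)); return f
def rel(p,yawd=None):
    "shift in tool axes from present pose to TCP p"
    s=robot.state(); r=R.from_rotvec(s["ee_rot"]); return r.inv().apply(np.array(p)-s["tool_pos"])
E
cat > a.py <<'E'
from h import *
np.set_printoptions(precision=4,suppress=True)
a=save("top","top0");b=save("side","side0")
cv2.imwrite("pics/both0.png",cv2.cvtColor(np.hstack([a,b]),cv2.COLOR_RGB2BGR))
s=robot.state();print({k:s[k] for k in("time","tool_pos","ee_rot","force","grip_width")}); print(R.from_rotvec(s["ee_rot"]).as_matrix())
for c in("top","side"):
    K,E=cal(c);print(c,K[0,0],E[:3,3],E[:3,2])
for n in("weld_disc","angle_cut","pipe_a","jack_knob_grip","clamp_knob_grip","tray_mid","pad_under","platform_top","rusty_cup","grease_tin","tape_measure","fixture"):
  for c in("top","side"):
    print(n,c,[(np.round(d["uv"],1).tolist(),round(d["confidence"],2)) for d in robot.spot_point(n,c)])
E
python3 a.py
```

```text
{'time': 0.1, 'tool_pos': array([ 0.2982, -0.6052,  0.2269]), 'ee_rot': array([-3.0586, -0.7126,  0.0005]), 'force': array([-0.1923, -0.6436, -0.4679]), 'grip_width': 0.09417498226703427}
[[ 0.897   0.442  -0.0005]
 [ 0.442  -0.897   0.0009]
 [-0.0001 -0.0011 -1.    ]]
top 460.49301426335205 [0.145  0.0687 1.7612] [ 0.2165  0.0105 -0.9762]
side 365.5182913701078 [-0.1198  1.2112  0.6549] [ 0.4432 -0.8086 -0.3871]
weld_disc top [([214.3, 190.1], 0.66)]
weld_disc side [([226.8, 238.3], 0.95)]
angle_cut top [([178.7, 267.8], 0.87), ([128.9, 187.4], 0.79), ([171.2, 189.9], 0.64)]
angle_cut side [([294.0, 279.2], 0.76), ([162.1, 289.2], 0.65), ([203.8, 255.5], 0.54)]
pipe_a top [([227.0, 227.9], 0.47), ([196.3, 229.6], 0.43)]
pipe_a side [([257.3, 254.6], 0.65), ([272.0, 238.2], 0.45)]
jack_knob_grip top [([338.6, 212.0], 0.51)]
jack_knob_grip side [([306.6, 182.0], 0.52)]
clamp_knob_grip top [([296.7, 212.8], 0.67)]
clamp_knob_grip side [([289.5, 189.5], 0.54)]
tray_mid top [([322.8, 161.3], 0.63)]
tray_mid side []
pad_under top [([318.1, 169.8], 0.74)]
pad_under side [([264.1, 177.0], 0.56)]
platform_top top []
platform_top side []
rusty_cup top [([385.5, 222.3], 0.68)]
rusty_cup side [([321.1, 183.5], 0.8), ([293.6, 190.9], 0.33)]
grease_tin top [([380.7, 240.5], 0.53)]
grease_tin side [([333.5, 192.7], 0.7)]
tape_measure top [([394.5, 187.6], 0.61), ([318.4, 168.7], 0.31)]
tape_measure side [([302.6, 176.8], 0.46)]
fixture top [([315.6, 176.3], 0.83), ([195.1, 230.3], 0.73)]
fixture side [([267.2, 197.8], 0.82), ([287.8, 190.8], 0.42), ([227.3, 237.3], 0.25)]
```

Run:
```python
import cv2
a=cv2.imread("pics/top0.png")[110:330,90:420];b=cv2.imread("pics/side0.png")[130:330,120:420]
cv2.imwrite("pics/t0c.png",cv2.resize(a,None,fx=2.4,fy=2.4,interpolation=3))
cv2.imwrite("pics/s0c.png",cv2.resize(b,None,fx=2.6,fy=2.6,interpolation=3))
```

```text
(no output)
```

View pics/t0c.png

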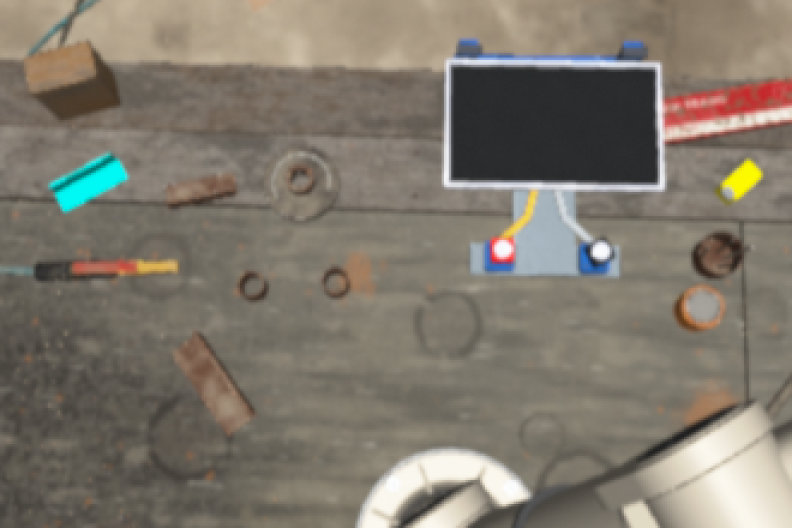

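View pics/s0c.png

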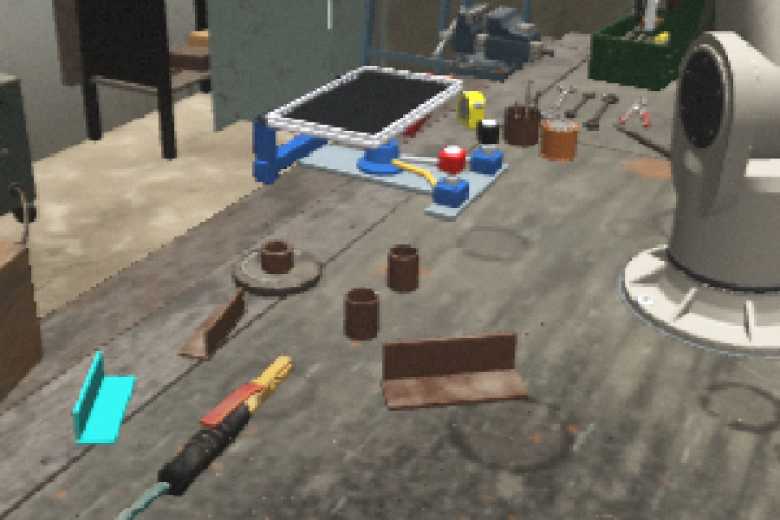

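The top crop shows red and black knobs with white caps at crop (501,250) and (599,250), and the tray above them. The disc is at (300,180) and the pipes at (253,285) and (336,281). The small rusty angle is at (200,190). The bigger rusty angle at (213,383) and the turquoise one are look-alikes to leave alone. The side crop shows the same layout.

```bash
cat > b.py <<'E'
from h import *
np.set_printoptions(precision=4,suppress=True)
for n in("clamp_knob_grip","jack_knob_grip","tray_mid","weld_disc","angle_cut","pipe_a","platform","rusty_cup","grease_tin"):
  for c in("top","side"):
    for d in robot.silhouettes(n,c):
      m=d["region"].astype(np.uint8)
      if m.sum()<8: continue
      cs=max(cv2.findContours(m,0,1)[0],key=cv2.contourArea)
      r=cv2.minAreaRect(cs); M=cv2.moments(m,True)
      print(n,c,round(d["confidence"],2),"cen",np.round([M["m10"]/M["m00"],M["m01"]/M["m00"]],1),"ext",np.round(d["extent"]),"rect",np.round(np.array([*r[0],*r[1],r[2]]),1))
p=lambda n,u,v,z:print(n,onz("top",u,z))
p("clamp",296.7,212.8,.086);p("jack",338.6,212,.086);p("trayfloor",322.8,161.3,.127);p("disc",214.3,190.1,0);p("pipe1",227,227.9,0);p("pipe2",196.3,229.6,0);p("ang",171.2,189.9,0)
E
python3 b.py
python3 - <<'E'
import cv2,numpy as np
a=cv2.imread("pics/top0.png");b=cv2.imread("pics/side0.png")
A=cv2.resize(a[195:228,280:356],None,fx=10,fy=10,interpolation=cv2.INTER_NEAREST)
B=cv2.resize(b[150:215,215:320],None,fx=7,fy=7,interpolation=cv2.INTER_NEAREST)
cv2.imwrite("pics/k0.png",A)
cv2.imwrite("pics/k1.png",B)
E
```

```text
clamp_knob_grip side 0.44 cen [293.  191.3] ext [286. 185. 301. 195.] rect [293.  191.5   9.    8.   90. ]
clamp_knob_grip side 0.42 cen [300.3 171.3] ext [299. 165. 306. 179.] rect [300.5 171.5  13.    9.   90. ]
jack_knob_grip top 0.6 cen [338.9 214.9] ext [331. 207. 346. 224.] rect [339.  215.   11.6  11.6  63.4]
jack_knob_grip side 0.63 cen [307.1 180.6] ext [301. 177. 311. 187.] rect [307. 181.  10.   8.  90.]
tray_mid top 0.68 cen [320.1 161.5] ext [276. 135. 365. 191.] rect [320.3 161.5  92.2  54.1   0.9]
tray_mid side 0.56 cen [260.1 170.3] ext [226. 155. 297. 188.] rect [260.6 170.7  29.5  70.8  62.4]
weld_disc top 0.74 cen [215.1 185.6] ext [198. 170. 231. 201.] rect [215.5 185.5  31.   31.   90. ]
weld_disc side 0.65 cen [225.6 233.4] ext [209. 222. 244. 244.] rect [225.5 232.5  21.   33.   90. ]
weld_disc side 0.53 cen [320.2 178. ] ext [312. 171. 330. 188.] rect [320.1 177.9  13.4  15.3   8.1]
weld_disc side 0.19 cen [259.2 170.4] ext [221. 155. 299. 187.] rect [260.  170.9  31.4  73.   62.4]
angle_cut top 0.67 cen [178.6 268.7] ext [162. 245. 196. 290.] rect [178.4 268.
[... 1818 characters left out ...]
st recent call last):
  File "b.py", line 12, in <module>
    p("clamp",296.7,212.8,.086);p("jack",338.6,212,.086);p("trayfloor",322.8,161.3,.127);p("disc",214.3,190.1,0);p("pipe1",227,227.9,0);p("pipe2",196.3,229.6,0);p("ang",171.2,189.9,0)
    ~^^^^^^^^^^^^^^^^^^^^^^^^^^
  File "b.py", line 11, in <lambda>
    p=lambda n,u,v,z:print(n,onz("top",u,z))
                             ~~~^^^^^^^^^^^
  File "h.py", line 9, in onz
    o,d=ray(c,uv); return o+d*(z-o[2])/d[2]
        ~~~^^^^^^
  File "h.py", line 7, in ray
    K,E=cal(c); d=E[:3,:3]@np.linalg.solve(K,[uv[0],uv[1],1.]); return E[:3,3],d
                                              ~~^^^
TypeError: 'float' object is not subscriptable
```

View pics/k0.png

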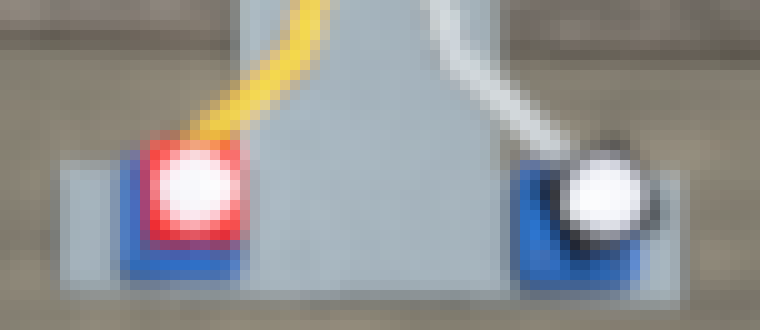

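View pics/k1.png

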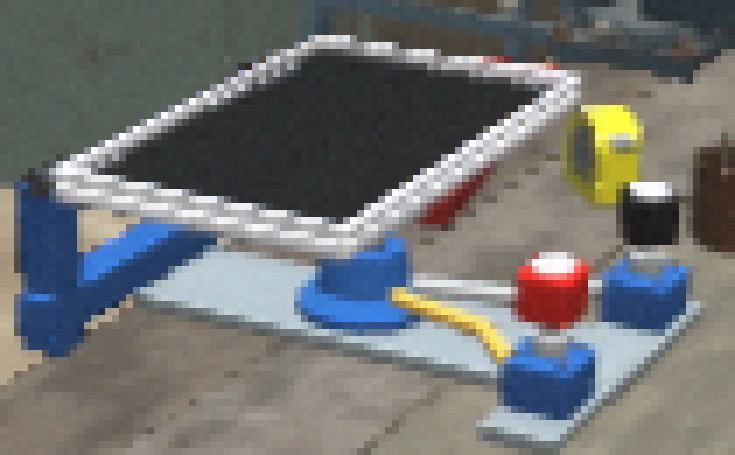

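The clamp knob's flats look nearly image-aligned and its cap is at (299.0,213.5). The jack knob stands cornerwise with its cap at (339.8,214.2). The side picture shows the platform hidden behind the blue housing, under the leaf.

```bash
cat > c.py <<'E'
from h import *
np.set_printoptions(precision=4,suppress=True)
p=lambda n,u,v,z:(print(n,onz("top",(u,v),z)))
p("clamp",299,213.5,.1);p("jack",339.8,214.2,.1);p("traymid net",322.8,161.3,.127)
c=onz("top",(299,213.5),.1)
for a,b in(((339.8,214.2),"jack"),):
  for q in((12,-62),(57,8),(-23,63),(-63,-7)):
    w=onz("top",(339.8+q[0]/10,214.2+q[1]/10),.1)-onz("top",a,.1); print("corner",np.degrees(np.arctan2(w[1],w[0]))%90-45,np.linalg.norm(w))
# tray rim from top
f=cv2.imread("pics/top0.png"); m=(f.min(2)>150).astype(np.uint8); m[:125]=0;m[200:]=0;m[:,:268]=0;m[:,375:]=0
cs=max(cv2.findContours(m,0,1)[0],key=cv2.contourArea);print(cv2.boundingRect(cs))
q=cs[:,0].astype(float);W=np.array([onz("top",u,.137)[:2] for u in q]);r=cv2.minAreaRect((W*1000).astype(np.float32));print("rim rect",r)
for n,u,v in(("pipe1 top",230,227.5),("pipe2 top",195.5,229)): p(n,u,v,.054)
# brown rings in top
b,g,rr=[f[...,i].astype(int) for i in range(3)]
for nm,u0,v0,z in(("p1",230,227,.054),("p2",195,229,.054),("hub",215,184,.044)):
  s=f[v0-9:v0+10,u0-9:u0+10].astype(int); d=s.sum(2); k=d<np.percentile(d,35)
  yy,xx=np.nonzero(k);print(nm,xx.mean()+u0-9,yy.mean()+v0-9,onz("top",(xx.mean()+u0-9,yy.mean()+v0-9),z))
print("disc cen",onz("top",(215.1,185.6),.014), "side disc", onz("side",(225.6,234.5),.012))
for nm,t,s in(("clampcap",(299,213.5),(215+552/7-.5,150+262/7-.5)),("jackcap",(339.8,214.2),(215+652/7-.5,150+188/7-.5))): print(nm,tri(t,s))
print("side clamp@.1",onz("side",(293.4,186.9),.1),"jack",onz("side",(307.6,176.4),.1))
for n,u in(("p1",(274.7,233)),("p2",(258.8,249.5))): print(n,"side",onz("side",u,.027))
A=f[170:245,150:245];cv2.imwrite("pics/w0.png",cv2.resize(A,None,fx=8,fy=8,interpolation=cv2.INTER_NEAREST))
E
python3 c.py
```

```text
clamp [ 0.4451 -0.0673  0.1   ]
jack [ 0.4472 -0.2164  0.1   ]
traymid net [ 0.6386 -0.1504  0.127 ]
corner 33.93044475439498 0.023666575848975125
corner 38.66019716473541 0.020922620026203483
corner 25.125866566647176 0.025079414650028803
corner 40.349556911143964 0.023082588790033616
(274, 133, 101, 67)
rim rect ((615.751220703125, -153.6901397705078), (365.4476013183594, 247.806396484375), 89.88338470458984)
pipe1 top [0.3921 0.186  0.054 ]
pipe2 top [0.3824 0.3146 0.054 ]
p1 229.23387096774195 227.5 [0.392  0.1889 0.054 ]
p2 194.84126984126985 229.46825396825398 [0.3806 0.317  0.054 ]
hub 217.272 183.408 [0.5626 0.2433 0.044 ]
disc cen [0.5608 0.2543 0.014 ] side disc [0.5582 0.2639 0.012 ]
clampcap (array([ 0.4455, -0.0663,  0.1057]), np.float64(0.0030063245965252844))
jackcap (array([ 0.4464, -0.2154,  0.1053]), np.float64(0.0003722403113105731))
side clamp@.1 [ 0.453 -0.08   0.1  ] jack [ 0.452  -0.2285  0.1   ]
p1 side [0.3979 0.1899 0.027 ]
p2 side [0.3914 0.3148 0.027 ]
```

View pics/w0.png

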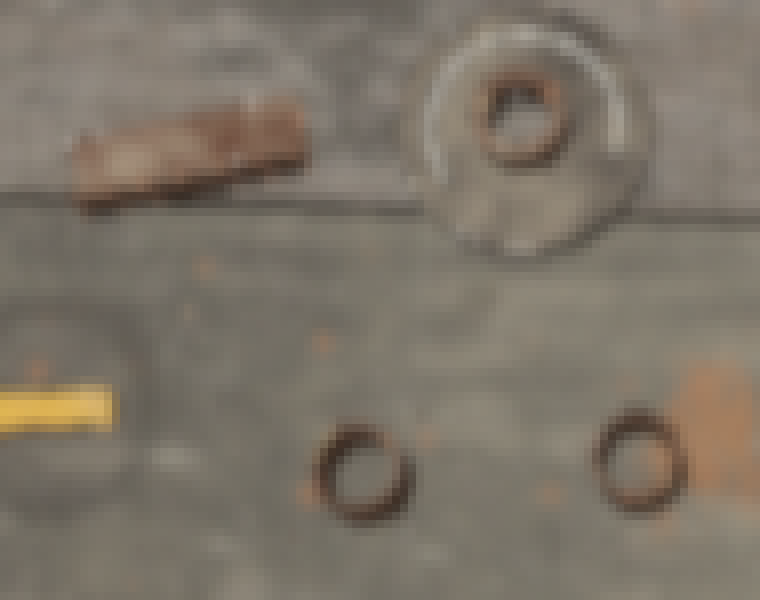

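Emit:
send_rows([
  [[0.185,-0.209,0],[0,0,0]],
  [[0.185,-0.209,0],[0,0,0]],
  [[0.185,-0.209,0],[0,0,0]],
  [[0.185,-0.209,0],[0,0,0]],
  [[0.185,-0.209,0],[0,0,0]],
], jaw=0, force=40)

```text
time: 2.82
tool_pos: [0.3728, -0.3332, 0.2278]
ee_rot: [3.058, 0.717, 0.001]
force: [1.1, -0.1, -0.5]
grip_width: 0.0942
grip_force: 0.0
```

Emit:
send_rows([
  [[0.185,-0.209,0],[0,0,26.2]],
  [[0.185,-0.209,0],[0,0,26.2]],
  [[0.185,-0.209,0],[0,0,26.2]],
  [[0.185,-0.209,0],[0,0,26.2]],
  [[0.185,-0.209,0],[0,0,26.2]],
])

```text
time: 3.45
tool_pos: [0.4458, -0.0648, 0.2279]
ee_rot: [3.141, 0.001, 0.001]
force: [1.4, -0.3, 0.4]
grip_width: 0.0943
grip_force: 0.0
```

```bash
cat > st.py <<'E'
from h import *
np.set_printoptions(precision=4,suppress=True)
s=robot.state();m=R.from_rotvec(s["ee_rot"]).as_matrix()
print("t",s["time"],"pos",s["tool_pos"],"yaw",np.degrees(np.arctan2(m[1,0],m[0,0])),"zax",m[:,2],"F",s["force"],"M",s["moment"],"w",s["grip_width"],"gf",s["grip_force"],"q",s["joint_positions"])
E
python3 st.py
```

```text
t 3.45 pos [ 0.4458 -0.0648  0.2279] yaw 0.04313194493637977 zax [ 0.0009 -0.0001 -1.    ] F [ 1.3563 -0.3262  0.4264] M [-0.0114 -0.0231 -0.0007] w 0.09433213360660879 gf 0.0 q [ 0.2745  0.0688 -0.2839  2.0721  0.023   1.0026 -1.5912]
```

Emit:
send_rows([
  [[-0.0005,0.0025,0.05],[0,0,0]],
  [[-0.0005,0.0025,0.09],[0,0,0]],
  [[-0.0005,0.0025,0.12],[0,0,0]],
  [[-0.0005,0.0025,0.136],[0,0,0]],
  [[-0.0005,0.0025,0.136],[0,0,0]],
])

```text
time: 4.08
tool_pos: [0.4444, -0.0694, 0.0908]
ee_rot: [-3.141, -0.001, 0.003]
force: [0.5, -0.4, 0.3]
grip_width: 0.0937
grip_force: 0.0
```

Emit:
send_rows([
  [[0,0,0],[0,0,0]],
  [[0,0,0],[0,0,0]],
  [[0,0,0],[0,0,0]],
  [[0,0,0],[0,0,0]],
  [[0,0,0],[0,0,0]],
], jaw=1)

```text
time: 4.7
tool_pos: [0.445, -0.0695, 0.0916]
ee_rot: [-3.142, -0.001, -0.0]
force: [1.6, -0.8, 0.8]
grip_width: 0.0471
grip_force: 0.0
```

```bash
python3 st.py; python3 -c "
from h import *
a=save('top','t1');b=save('side','s1')
A=cv2.resize(a[195:230,275:360],None,fx=8,fy=8,interpolation=0);B=cv2.resize(b[145:215,210:325],None,fx=6,fy=6,interpolation=0)
A=np.vstack([A,np.zeros((B.shape[0]-A.shape[0],A.shape[1],3),np.uint8)]) if A.shape[0]<B.shape[0] else A
B=B[:, :];cv2.imwrite('pics/v1.png',B[...,::-1])"
```

```text
t 4.7 pos [ 0.445  -0.0695  0.0916] yaw 0.021996695216203378 zax [ 0.0002  0.     -1.    ] F [ 1.6297 -0.7557  0.8214] M [ 0.0372  0.0173 -0.0178] w 0.04706463257647723 gf 0.0 q [ 0.2516  0.2642 -0.2705  2.2032  0.1103  0.6862 -1.6659]
```

View pics/v1.png

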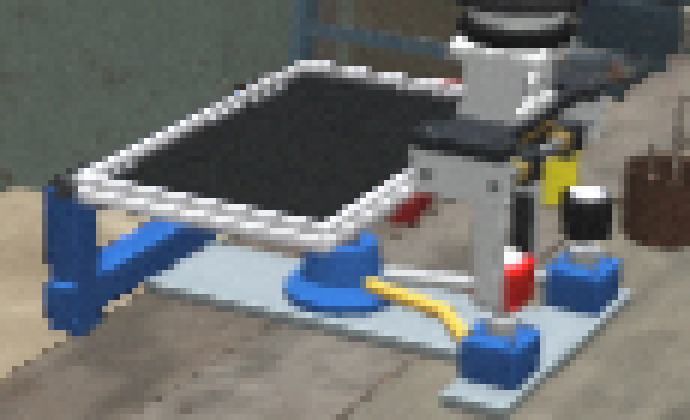

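The gripper straddles the red knob and the fingers are still closing; the leaf's free corner stays visible at about crop (330,235).

Emit:
send_rows([
  [[0,0,0],[0,0,0]],
  [[0,0,0],[0,0,0]],
  [[0,0,0],[0,0,0]],
])

```text
time: 5.18
tool_pos: [0.4453, -0.0669, 0.0916]
ee_rot: [-3.139, -0.004, -0.001]
force: [-0.8, 18.3, 2.4]
grip_width: 0.0358
grip_force: 39.7
```

```bash
python3 st.py
```

```text
t 5.175 pos [ 0.4453 -0.0669  0.0916] yaw 0.13591150743531527 zax [ 0.0003  0.0025 -1.    ] F [-0.8246 18.319   2.3556] M [ 4.1855  0.226  -0.0901] w 0.03582696810534676 gf 39.70098853111267 q [ 0.2503  0.2644 -0.2734  2.2032  0.1077  0.6859 -1.6659]
```

Emit:
send_rows([
  [[0,-0.0026,0],[0,0,0]],
  [[0,-0.0026,0],[0,0,-10]],
  [[0,-0.0026,0],[0,0,-20]],
  [[0,-0.0026,0],[0,0,-30]],
  [[0,-0.0026,0],[0,0,-40]],
])

```text
time: 5.8
tool_pos: [0.4454, -0.0669, 0.0916]
ee_rot: [2.949, 1.083, 0.001]
force: [2.8, 1.6, -1.9]
grip_width: 0.0362
grip_force: 39.7
```

```bash
python3 st.py
```

```text
t 5.8 pos [ 0.4454 -0.0669  0.0916] yaw 40.33672899859889 zax [ 0.0007  0.0001 -1.    ] F [ 2.7522  1.6048 -1.9122] M [ 0.1487 -0.4722 -0.1758] w 0.036167894785604095 gf 39.673359990119934 q [ 0.3647  0.2765 -0.4051  2.197   0.1684  0.6957 -1.023 ]
```

Emit:
send_rows([
  [[0,0,0],[0,0,-10]],
  [[0,0,0],[0,0,-20]],
  [[0,0,0],[0,0,-30]],
  [[0,0,0],[0,0,-38]],
  [[0,0,0],[0,0,-38]],
])

```text
time: 6.42
tool_pos: [0.4455, -0.067, 0.0916]
ee_rot: [2.442, 1.976, 0.002]
force: [4.2, 0.8, -2.4]
grip_width: 0.0359
grip_force: 39.8
```

```bash
python3 st.py
```

```text
t 6.425 pos [ 0.4455 -0.067   0.0916] yaw 77.97655614016983 zax [ 0.001   0.0003 -1.    ] F [ 4.1559  0.7987 -2.398 ] M [ 0.0966 -1.1181  0.126 ] w 0.03594571078715052 gf 39.779571890830994 q [ 0.4776  0.2935 -0.5335  2.1907  0.2278  0.7081 -0.4209]
```

Emit:
send_rows([
  [[0,0,0],[0,0,-4]],
  [[0,0,0],[0,0,-8]],
  [[0,0,0],[0,0,-12]],
  [[0,0,0],[0,0,-12]],
])

```text
time: 6.92
tool_pos: [0.4456, -0.0671, 0.0916]
ee_rot: [2.225, 2.217, 0.001]
force: [5.5, -0.3, -2.8]
grip_width: 0.0355
grip_force: 39.8
```

```bash
python3 st.py
```

```text
t 6.925 pos [ 0.4456 -0.0671  0.0916] yaw 89.81460754895852 zax [ 0.0011  0.0001 -1.    ] F [ 5.5053 -0.2881 -2.8187] M [-0.1542 -1.2973 -0.07  ] w 0.03547905207942926 gf 39.822821617126465 q [ 0.5132  0.3    -0.5743  2.1888  0.2479  0.7129 -0.2327]
```

Emit:
send_rows([
  [[0,0,0],[0,0,-4]],
  [[0,0,0],[0,0,-8]],
  [[0,0,0],[0,0,-8]],
])

```text
time: 7.3
tool_pos: [0.4456, -0.0691, 0.0917]
ee_rot: [2.068, 2.363, -0.001]
force: [6.0, -12.2, -3.6]
grip_width: 0.0372
grip_force: 43.1
```

```bash
python3 st.py
```

```text
t 7.3 pos [ 0.4456 -0.0691  0.0917] yaw 97.61808726090618 zax [ 0.001  -0.0014 -1.    ] F [  6.0468 -12.1969  -3.5618] M [-3.2095 -1.5312 -1.6056] w 0.037161179635693785 gf 43.08665215037763 q [ 0.5387  0.3047 -0.6001  2.1871  0.2631  0.7169 -0.1069]
```

Emit:
send_rows([
  [[0,0,0],[0,0,7]],
  [[0,0,0],[0,0,7]],
])

```text
time: 7.55
tool_pos: [0.4455, -0.0686, 0.0917]
ee_rot: [2.209, 2.231, -0.001]
force: [4.8, -10.6, -3.5]
grip_width: 0.0367
grip_force: 39.3
```

```bash
python3 st.py
```

```text
t 7.55 pos [ 0.4455 -0.0686  0.0917] yaw 90.58560920656333 zax [ 0.0009 -0.0017 -1.    ] F [  4.7632 -10.5588  -3.4985] M [-2.7067 -1.3127 -0.1761] w 0.03665872503668443 gf 39.33855097100604 q [ 0.5157  0.3001 -0.5749  2.1886  0.2508  0.7137 -0.2195]
```

Emit:
send_rows([
  [[0,0,0],[0,0,0]],
  [[0,0,0],[0,0,0]],
  [[0,0,0],[0,0,0]],
  [[0,0,0],[0,0,0]],
  [[0,0,0],[0,0,0]],
], jaw=0)

```text
time: 8.18
tool_pos: [0.4449, -0.0669, 0.0915]
ee_rot: [-2.202, -2.241, 0.0]
force: [-0.3, 0.2, 0.6]
grip_width: 0.0829
grip_force: 0.0
```

Emit:
send_rows([
  [[0,0,-0.03],[0,0,0]],
  [[0,0,-0.07],[0,0,0]],
  [[0,0,-0.09],[0,0,0]],
  [[0,0,-0.09],[0,0,0]],
])

```text
time: 8.68
tool_pos: [0.4457, -0.0671, 0.1827]
ee_rot: [2.2, 2.239, 0.002]
force: [0.5, -0.1, -0.9]
grip_width: 0.0941
grip_force: 0.0
```

```bash
python3 st.py; python3 -c "
from h import *
f=save('top','t2')
import sys
A=cv2.resize(f[195:230,275:360],None,fx=9,fy=9,interpolation=0);cv2.imwrite('pics/t2c.png',A[...,::-1])
r=R.from_rotvec(robot.state()['ee_rot']);print(rel([.447,-.2165,.182]))"
```

```text
t 8.675 pos [ 0.4457 -0.0671  0.1827] yaw 90.99701713408344 zax [ 0.0026 -0.0009 -1.    ] F [ 0.5114 -0.0768 -0.8562] M [ 0.0171 -0.0601  0.0303] w 0.09405054584026669 gf 0.0 q [ 0.5861  0.1551 -0.6242  2.1076  0.116   0.9085 -0.0863]
[-0.14942923 -0.00069795 -0.00032876]
```

View pics/t2c.png

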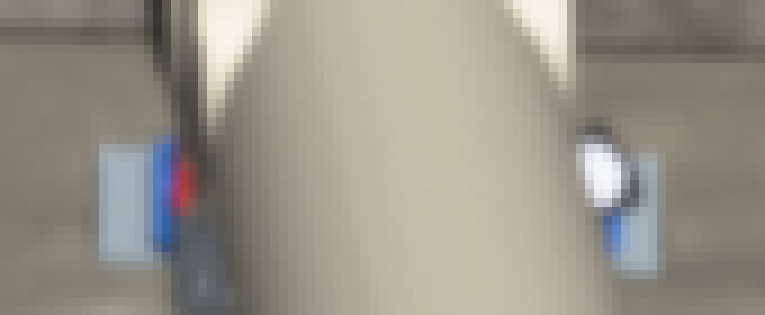

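The arm hides the red knob; the black knob's cap shows unmoved at its right.

Emit:
send_rows([
  [[-0.05,0,0],[0,0,-10]],
  [[-0.1,-0.0007,0],[0,0,-20]],
  [[-0.1494,-0.0007,0],[0,0,-30]],
  [[-0.1494,-0.0007,0],[0,0,-40]],
  [[-0.1494,-0.0007,0],[0,0,-50]],
])

```text
time: 9.35
tool_pos: [0.4462, -0.2167, 0.1799]
ee_rot: [-1.041, -2.962, -0.001]
force: [0.1, 0.6, 0.1]
grip_width: 0.0939
grip_force: 0.0
```

Emit:
send_rows([
  [[0,0,0],[0,0,-10]],
  [[0,0,0],[0,0,-20]],
  [[0,0,0],[0,0,-30]],
  [[0,0,0],[0,0,-40]],
  [[0,0,0],[0,0,-50]],
])

```text
time: 9.98
tool_pos: [0.4464, -0.2159, 0.1801]
ee_rot: [0.311, -3.125, -0.002]
force: [0.4, -0.0, -0.6]
grip_width: 0.0936
grip_force: 0.0
```

Emit:
send_rows([
  [[0,0,0],[0,0,-10]],
  [[0,0,0],[0,0,-20]],
  [[0,0,0],[0,0,-23.5]],
  [[0,0,0],[0,0,-23.5]],
])

```text
time: 10.48
tool_pos: [0.4465, -0.216, 0.1804]
ee_rot: [0.931, -3.0, -0.003]
force: [1.3, 1.0, -0.3]
grip_width: 0.0938
grip_force: 0.0
```

```bash
python3 st.py; python3 -c "
from h import *
print(rel([.447,-.2165,.0915]))"
```

```text
t 10.475 pos [ 0.4465 -0.216   0.1804] yaw -145.49824371860697 zax [-0.0012  0.0014 -1.    ] F [ 1.2903  0.9928 -0.3425] M [ 0.1385 -0.1233 -0.0135] w 0.09380738898415826 gf 0.0 q [ 1.0588  0.2881 -0.8485  2.0078  0.2622  0.9583  2.2507]
[-0.00018221 -0.00083815  0.08887066]
```

Emit:
send_rows([
  [[0,-0.0008,0.04],[0,0,0]],
  [[0,-0.0008,0.07],[0,0,0]],
  [[0,-0.0008,0.0888],[0,0,0]],
  [[0,-0.0008,0.0888],[0,0,0]],
])

```text
time: 10.98
tool_pos: [0.4469, -0.2164, 0.0917]
ee_rot: [0.932, -2.999, -0.003]
force: [-0.6, 0.4, 1.0]
grip_width: 0.0939
grip_force: 0.0
```

Emit:
send_rows([
  [[0,0,0],[0,0,0]],
  [[0,0,0],[0,0,0]],
  [[0,0,0],[0,0,0]],
  [[0,0,0],[0,0,0]],
  [[0,0,0],[0,0,0]],
], jaw=1)

```text
time: 11.6
tool_pos: [0.4474, -0.217, 0.0928]
ee_rot: [-0.932, 3.0, -0.0]
force: [0.3, -0.2, 0.1]
grip_width: 0.0472
grip_force: 0.0
```

Emit:
send_rows([
  [[0,0,0],[0,0,0]],
  [[0,0,0],[0,0,0]],
  [[0,0,0],[0,0,0]],
])

```text
time: 11.98
tool_pos: [0.4472, -0.2167, 0.0927]
ee_rot: [0.933, -3.0, -0.001]
force: [-3.4, 3.5, 5.0]
grip_width: 0.0367
grip_force: 38.3
```

```bash
python3 st.py
cat > leaf.py <<'E'
from h import *
import sys
np.set_printoptions(precision=2,suppress=True)
n=3
f=np.mean([robot.grab_frame("side").astype(float) for _ in range(n)],0).mean(2)
cv2.imwrite(f"pics/leaf_{sys.argv[1]}.png",f.astype(np.uint8))
ref=f"pics/ref.npy"
if sys.argv[1]=="ref": np.save(ref,f)
r=np.load(ref)
# vertical subpixel shift of the white left rim, column blocks from hinge to free end
out=[]
for c in range(226,268,4):
    v=165+int((c-226)*0.33)
    best=[];base=r[v:v+20,c:c+4]
    def prof(img): return img[v-3:v+23,c:c+4].mean(1)
    x=np.arange(26.);p,q=prof(r),prof(f)
    ds=np.arange(-4,4.01,.05)
    e=[((np.interp(x[5:-5]+d,x,q)-p[5:-5])**2).mean() for d in ds]; out.append(ds[np.argmin(e)])
print("dv",np.array(out))
E
python3 leaf.py ref; python3 leaf.py a; python3 -c "
from h import *
for y in (.166,):
  for a in (0,.0074,.037): 
    o=np.array([.611,-.142,0]); print(a,proj('side',o+[.135-.2*np.cos(a),y,.131+.2*np.sin(a)]))"
```

```text
t 11.975 pos [ 0.4472 -0.2167  0.0927] yaw -145.45656048830176 zax [-0.0005  0.0002 -1.    ] F [-3.4232  3.4925  5.0009] M [0.9048 0.6137 0.0561] w 0.03666037421000264 gf 38.34667094517499 q [ 0.9741  0.4169 -0.7776  2.0814  0.4079  0.7978  2.1216]
dv [-0. -0. -0. -0. -0. -0. -0. -0. -0. -0. -0.]
dv [-0. -0. -0. -0. -0. -0. -0. -0. -0. -0. -0.]
0 [261.52774609 183.59526544]
0.0074 [261.52904471 183.24841417]
0.037 [261.51028764 181.85371334]
```

Emit:
send_rows([
  [[0,0,0],[0,0,10]],
  [[0,0,0],[0,0,20]],
  [[0,0,0],[0,0,30]],
  [[0,0,0],[0,0,40]],
  [[0,0,0],[0,0,50]],
])

```text
time: 12.9
tool_pos: [0.4468, -0.2165, 0.0926]
ee_rot: [-0.431, -3.11, -0.0]
force: [-5.4, 5.1, 6.2]
grip_width: 0.0359
grip_force: 38.8
```

Emit:
send_rows([
  [[0,0,0],[0,0,10]],
  [[0,0,0],[0,0,20]],
  [[0,0,0],[0,0,30]],
  [[0,0,0],[0,0,40]],
  [[0,0,0],[0,0,50]],
])

```text
time: 13.52
tool_pos: [0.4471, -0.2163, 0.0926]
ee_rot: [-1.705, -2.637, -0.0]
force: [-3.5, 5.8, 5.7]
grip_width: 0.0359
grip_force: 38.8
```

Emit:
send_rows([
  [[0,0,0],[0,0,10]],
  [[0,0,0],[0,0,20]],
  [[0,0,0],[0,0,30]],
  [[0,0,0],[0,0,40]],
  [[0,0,0],[0,0,40]],
])

```text
time: 14.15
tool_pos: [0.4474, -0.2162, 0.0927]
ee_rot: [-2.502, -1.899, -0.0]
force: [-1.7, 5.2, 3.5]
grip_width: 0.0362
grip_force: 39.2
```

```bash
python3 st.py; python3 leaf.py b
```

```text
t 14.15 pos [ 0.4474 -0.2162  0.0927] yaw 74.38923153727012 zax [-0.0003  0.0005 -1.    ] F [-1.69    5.1513  3.499 ] M [ 1.2887  0.388  -0.0728] w 0.03621392938992515 gf 39.179826282779686 q [ 0.5342  0.3266 -0.2493  2.1057  0.1194  0.7227 -0.0646]
dv [-0. -0. -0. -0. -0. -0. -0. -0. -0. -0. -0.]
```

Emit:
send_rows([
  [[0,0,0],[0,0,10]],
  [[0,0,0],[0,0,20]],
  [[0,0,0],[0,0,30]],
  [[0,0,0],[0,0,30]],
])

```text
time: 14.8
tool_pos: [0.4476, -0.2164, 0.0927]
ee_rot: [-2.906, -1.192, -0.0]
force: [-0.3, 4.6, 2.2]
grip_width: 0.0362
grip_force: 39.5
```

```bash
python3 leaf.py c
```

```text
dv [-0.   -0.   -0.   -0.   -0.   -0.   -0.   -0.   -0.   -0.    0.05]
```

Emit:
send_rows([
  [[0,0,0],[0,0,10]],
  [[0,0,0],[0,0,20]],
  [[0,0,0],[0,0,25]],
  [[0,0,0],[0,0,25]],
])

```text
time: 15.45
tool_pos: [0.4477, -0.2166, 0.0927]
ee_rot: [-3.095, -0.54, -0.0]
force: [0.3, 4.8, 1.6]
grip_width: 0.036
grip_force: 39.8
```

```bash
python3 st.py; python3 leaf.py d
```

```text
t 15.45 pos [ 0.4477 -0.2166  0.0927] yaw 19.781731333642835 zax [ 0.0002  0.0002 -1.    ] F [0.3103 4.7523 1.581 ] M [ 1.2671 -0.1062 -0.1046] w 0.03597466520470703 gf 39.8429936170578 q [ 0.3647  0.3167 -0.0507  2.1154  0.0238  0.7099 -0.9272]
dv [-0.   -0.   -0.   -0.   -0.   -0.   -0.   -0.   -0.   -0.    0.05]
```

Emit:
send_rows([
  [[0,0,0],[0,0,10]],
  [[0,0,0],[0,0,20]],
  [[0,0,0],[0,0,25]],
  [[0,0,0],[0,0,25]],
])

```text
time: 16.1
tool_pos: [0.4476, -0.2168, 0.0927]
ee_rot: [-3.138, 0.143, -0.0]
force: [0.2, 4.4, 1.9]
grip_width: 0.0355
grip_force: 40.0
```

```bash
python3 leaf.py e
```

```text
dv [-0.   -0.   -0.   -0.   -0.   -0.   -0.   -0.   -0.   -0.    0.05]
```

Emit:
send_rows([
  [[0,0,0],[0,0,10]],
  [[0,0,0],[0,0,20]],
  [[0,0,0],[0,0,20]],
])

```text
time: 16.62
tool_pos: [0.4476, -0.2169, 0.0927]
ee_rot: [3.065, -0.687, 0.0]
force: [1.3, 2.8, -0.3]
grip_width: 0.0357
grip_force: 40.0
```

```bash
python3 st.py; python3 leaf.py f
```

```text
t 16.625 pos [ 0.4476 -0.2169  0.0927] yaw -25.260622846859654 zax [ 0.0001 -0.0001 -1.    ] F [ 1.3171  2.758  -0.2531] M [ 0.9465 -0.265  -0.078 ] w 0.035697536261106624 gf 39.96377170085907 q [ 0.2226  0.3165  0.1163  2.1237 -0.0557  0.704  -1.636 ]
dv [-0.05 -0.2  -0.2  -0.15 -0.3  -0.55 -0.5  -0.4  -0.65 -0.7  -0.05]
```

Emit:
send_rows([
  [[0,0,0],[0,0,-7]],
  [[0,0,0],[0,0,-12]],
  [[0,0,0],[0,0,-12]],
])

```text
time: 17.15
tool_pos: [0.4476, -0.2169, 0.0927]
ee_rot: [-3.121, 0.36, -0.001]
force: [3.0, 4.5, -0.2]
grip_width: 0.0356
grip_force: 40.0
```

```bash
python3 st.py; python3 leaf.py g
```

```text
t 17.15 pos [ 0.4476 -0.2169  0.0927] yaw -13.158871523261563 zax [ 0.0004  0.0003 -1.    ] F [ 2.9703  4.4862 -0.2018] M [ 1.2742 -0.5514  0.1406] w 0.03557373599789554 gf 39.951351284980774 q [ 0.2626  0.3157  0.0695  2.1214 -0.0338  0.7052 -1.446 ]
dv [-0.   -0.1  -0.   -0.1  -0.05 -0.2  -0.2  -0.2  -0.1  -0.15  0.15]
```

Emit:
send_rows([
  [[0,0,0],[0,0,0]],
  [[0,0,0],[0,0,0]],
  [[0,0,0],[0,0,0]],
  [[0,0,0],[0,0,0]],
  [[0,0,0],[0,0,0]],
], jaw=0)

```text
time: 17.92
tool_pos: [0.4474, -0.217, 0.0927]
ee_rot: [3.12, -0.368, -0.0]
force: [1.0, 0.0, 0.4]
grip_width: 0.0824
grip_force: 0.0
```

Emit:
send_rows([
  [[0,0,-0.03],[0,0,0]],
  [[0,0,-0.07],[0,0,0]],
  [[0,0,-0.09],[0,0,-4]],
  [[0,0,-0.09],[0,0,-4]],
  [[0,0,-0.09],[0,0,-4]],
])

```text
time: 18.55
tool_pos: [0.447, -0.2168, 0.1819]
ee_rot: [-3.13, 0.261, 0.001]
force: [0.2, -0.3, -1.3]
grip_width: 0.0941
grip_force: 0.0
```

```bash
python3 st.py; python3 leaf.py h; python3 -c "
from h import *
print(rel([.4455,-.067,.182]))
f=save('top','t3');A=cv2.resize(f[195:230,275:360],None,fx=9,fy=9,interpolation=0);cv2.imwrite('pics/t3c.png',A[...,::-1])"
```

```text
t 18.55 pos [ 0.447  -0.2168  0.1819] yaw -9.536500734646207 zax [-0.0008  0.0003 -1.    ] F [ 0.2015 -0.3393 -1.3406] M [0.0126 0.087  0.0339] w 0.09406876922341871 gf 0.0 q [ 0.2579  0.1867  0.0718  2.0483 -0.017   0.908  -1.3983]
dv [-0.   -0.1  -0.   -0.1  -0.05 -0.2  -0.2  -0.2  -0.1  -0.15  0.15]
[-0.02617397 -0.14745932 -0.00016928]
```

View pics/t3c.png

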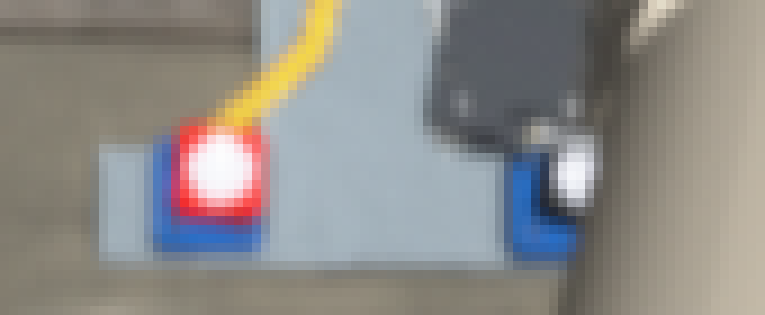

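The red knob is square to the image within a few degrees, so it is at its free stop.

Emit:
send_rows([
  [[-0.01,-0.05,0],[0,0,-10]],
  [[-0.018,-0.1,0],[0,0,-20]],
  [[-0.0262,-0.1475,0],[0,0,-30]],
  [[-0.0262,-0.1475,0],[0,0,-40]],
  [[-0.0262,-0.1475,0],[0,0,-50]],
])

```text
time: 19.38
tool_pos: [0.4457, -0.0665, 0.1823]
ee_rot: [-2.943, -1.098, 0.001]
force: [-0.4, -0.6, -0.4]
grip_width: 0.0939
grip_force: 0.0
```

Emit:
send_rows([
  [[0,0,0],[0,0,-10]],
  [[0,0,0],[0,0,-20]],
  [[0,0,0],[0,0,-30]],
  [[0,0,0],[0,0,-40]],
  [[0,0,0],[0,0,-50]],
])

```text
time: 20.0
tool_pos: [0.4456, -0.0671, 0.1822]
ee_rot: [-2.205, -2.237, 0.001]
force: [-0.0, 0.4, -0.1]
grip_width: 0.0941
grip_force: 0.0
```

```bash
python3 st.py; python3 -c "
from h import *
print(rel([.4455,-.067,.0918]))"
```

```text
t 20.0 pos [ 0.4456 -0.0671  0.1822] yaw 90.83902292368795 zax [-0.0008  0.0002 -1.    ] F [-0.0249  0.376  -0.0627] M [-0.006  -0.0835 -0.0402] w 0.09409990396704379 gf 0.0 q [ 0.196   0.121  -0.2028  2.1262  0.0308  0.8978 -0.01  ]
[ 9.72696792e-05 -7.00390456e-05  9.04302740e-02]
```

Emit:
send_rows([
  [[0,0,0.04],[0,0,0]],
  [[0,0,0.07],[0,0,0]],
  [[0,0,0.09],[0,0,0]],
  [[0,0,0.09],[0,0,0]],
])

```text
time: 20.5
tool_pos: [0.4447, -0.067, 0.0913]
ee_rot: [-2.209, -2.23, 0.003]
force: [0.2, 0.1, 0.4]
grip_width: 0.094
grip_force: 0.0
```

Emit:
send_rows([
  [[0,0,0],[0,0,0]],
  [[0,0,0],[0,0,0]],
  [[0,0,0],[0,0,0]],
  [[0,0,0],[0,0,0]],
  [[0,0,0],[0,0,0]],
], jaw=1)

```text
time: 21.12
tool_pos: [0.4459, -0.0671, 0.0928]
ee_rot: [2.211, 2.231, 0.0]
force: [-0.8, -0.3, -0.3]
grip_width: 0.0474
grip_force: 0.0
```

Emit:
send_rows([
  [[0,0,0],[0,0,0]],
  [[0,0,0],[0,0,0]],
  [[0,0,0],[0,0,0]],
])

```text
time: 21.5
tool_pos: [0.4456, -0.0671, 0.0927]
ee_rot: [-2.211, -2.232, 0.0]
force: [-2.9, -0.4, 4.6]
grip_width: 0.0364
grip_force: 39.2
```

Emit:
send_rows([
  [[0,0,0],[0,0,10]],
  [[0,0,0],[0,0,20]],
  [[0,0,0],[0,0,30]],
  [[0,0,0],[0,0,40]],
  [[0,0,0],[0,0,40]],
])

```text
time: 22.12
tool_pos: [0.4454, -0.067, 0.0927]
ee_rot: [-2.843, -1.336, 0.001]
force: [-4.2, 0.7, 6.8]
grip_width: 0.0364
grip_force: 39.4
```

Emit:
send_rows([
  [[0,0,0],[0,0,10]],
  [[0,0,0],[0,0,20]],
  [[0,0,0],[0,0,30]],
  [[0,0,0],[0,0,40]],
  [[0,0,0],[0,0,40]],
])

```text
time: 22.75
tool_pos: [0.4454, -0.0667, 0.0927]
ee_rot: [-3.128, -0.284, 0.001]
force: [-4.6, 1.7, 7.3]
grip_width: 0.036
grip_force: 39.6
```

```bash
python3 st.py
```

```text
t 22.75 pos [ 0.4454 -0.0667  0.0927] yaw 10.372791787587472 zax [-0.0009  0.0003 -1.    ] F [-4.556   1.7376  7.2976] M [ 0.5454  1.0576 -0.1733] w 0.036011385170775845 gf 39.55962359905243 q [-0.0519  0.2501  0.0653  2.2187 -0.0264  0.6744 -1.3577]
```

Emit:
send_rows([
  [[0,0,0],[0,0,5]],
  [[0,0,0],[0,0,10]],
  [[0,0,0],[0,0,10]],
])

```text
time: 23.12
tool_pos: [0.4457, -0.0668, 0.0927]
ee_rot: [-3.141, -0.015, 0.001]
force: [-2.5, 3.5, 5.0]
grip_width: 0.0356
grip_force: 39.8
```

```bash
python3 st.py
```

```text
t 23.125 pos [ 0.4457 -0.0668  0.0927] yaw 0.5588812361744898 zax [-0.0003  0.0003 -1.    ] F [-2.5055  3.4898  4.9768] M [ 0.904   0.7392 -0.1664] w 0.035627071462391816 gf 39.75166976451874 q [-0.0804  0.2502  0.0978  2.2201 -0.0392  0.6731 -1.516 ]
```

Emit:
send_rows([
  [[0,0,0],[0,0,4]],
  [[0,0,0],[0,0,6]],
  [[0,0,0],[0,0,6]],
])

```text
time: 23.5
tool_pos: [0.4457, -0.0667, 0.0928]
ee_rot: [-3.138, 0.145, 0.001]
force: [-3.9, 4.6, 7.4]
grip_width: 0.0367
grip_force: 41.4
```

```bash
python3 st.py
```

```text
t 23.5 pos [ 0.4457 -0.0667  0.0928] yaw -5.287566707551832 zax [-0.0004  0.     -1.    ] F [-3.9081  4.627   7.4331] M [0.8692 0.9811 1.2471] w 0.03670601756816501 gf 41.41141436062753 q [-0.0978  0.2504  0.1173  2.221  -0.0466  0.6729 -1.6107]
```

Emit:
send_rows([
  [[0,0,0],[0,0,-4.5]],
  [[0,0,0],[0,0,-4.5]],
])

```text
time: 23.75
tool_pos: [0.4457, -0.0667, 0.0928]
ee_rot: [-3.141, 0.021, 0.001]
force: [-3.5, 4.9, 7.1]
grip_width: 0.0363
grip_force: 39.5
```

Emit:
send_rows([
  [[0,0,0],[0,0,0]],
  [[0,0,0],[0,0,0]],
  [[0,0,0],[0,0,0]],
  [[0,0,0],[0,0,0]],
  [[0,0,0],[0,0,0]],
], jaw=0)

```text
time: 24.38
tool_pos: [0.4459, -0.0672, 0.0927]
ee_rot: [-3.141, 0.027, -0.0]
force: [-0.5, -0.3, -0.3]
grip_width: 0.0829
grip_force: 0.0
```

Emit:
send_rows([
  [[0,0,-0.05],[0,0,0]],
  [[0,0,-0.1],[0,0,0]],
  [[0,0,-0.16],[0,0,0]],
  [[0,0,-0.18],[0,0,0]],
  [[0,0,-0.18],[0,0,0]],
])

```text
time: 25.0
tool_pos: [0.4465, -0.0671, 0.274]
ee_rot: [-3.141, 0.027, -0.005]
force: [0.3, 0.3, -0.5]
grip_width: 0.094
grip_force: 0.0
```

```bash
python3 st.py; python3 leaf.py i; python3 -c "
from h import *
f=save('top','t4');g=save('side','s4')
A=cv2.resize(f[165:245,150:250],None,fx=8,fy=8,interpolation=0)
B=cv2.resize(g[215:275,185:285],None,fx=8,fy=8,interpolation=0)
cv2.imwrite('pics/s4c.png',B[...,::-1])
for n in ('weld_disc','angle_cut','pipe_a'):
  for c in ('top','side'):
    print(n,c,[(np.round(d['uv'],1).tolist(),round(d['confidence'],2)) for d in robot.spot_point(n,c)])
a=cv2.imread('pics/top0.png')[165:245,150:250].astype(int);print('diff',np.abs(a-f[165:245,150:250,::-1].astype(int)).max())
"
```

```text
t 25.0 pos [ 0.4465 -0.0671  0.274 ] yaw -0.9678079440139261 zax [ 0.0031  0.0002 -1.    ] F [ 0.2879  0.2692 -0.4674] M [-0.002  -0.0044  0.0024] w 0.09402635205325122 gf 0.0 q [-0.109   0.0027  0.1163  2.0325 -0.0006  1.1033 -1.5801]
dv [-0.   -0.1  -0.05 -0.1  -0.05 -0.2  -0.2  -0.2  -0.1  -0.15  0.2 ]
weld_disc top [([213.2, 186.9], 0.68)]
weld_disc side [([227.3, 237.0], 0.77), ([265.3, 195.9], 0.35)]
angle_cut top [([128.1, 183.0], 0.85), ([176.2, 266.6], 0.83), ([171.1, 187.2], 0.59)]
angle_cut side [([203.7, 258.7], 0.78), ([162.5, 287.2], 0.76), ([292.3, 279.5], 0.62)]
pipe_a top [([229.9, 229.4], 0.46)]
pipe_a side [([270.6, 236.9], 0.55), ([259.0, 253.1], 0.52), ([332.4, 189.0], 0.44)]
diff 9
```

View pics/s4c.png

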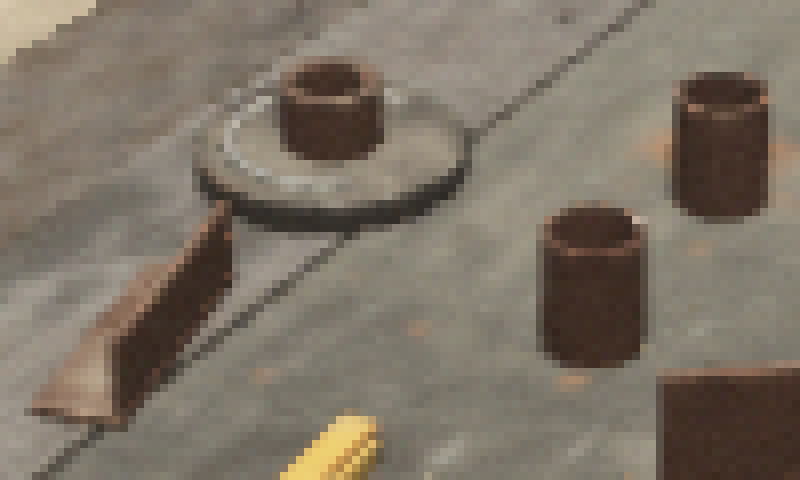

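The disc, both pipes and the small angle are unmoved. The angle's dark upright leg is on the robot's side, from crop (115,340) to (225,205).

```bash
cat > ang.py <<'E'
from h import *
from scipy.optimize import minimize
np.set_printoptions(precision=4,suppress=True)
def pick(c,uv):
    ds=[d for d in robot.silhouettes("angle_cut",c)]
    return min(ds,key=lambda d:np.hypot((d["extent"][0]+d["extent"][2])/2-uv[0],(d["extent"][1]+d["extent"][3])/2-uv[1]))["region"]
def box(x0,x1,y0,y1,z0,z1): return np.array([[x,y,z] for x in(x0,x1) for y in(y0,y1) for z in(z0,z1)])
B=[box(-.02,.02,-.0575,.0575,0,.005),box(-.02,-.015,-.0575,.0575,0,.04)]
def render(c,q,S=4):
    m=np.zeros((384*S,512*S),np.uint8);cs,sn=np.cos(q[2]),np.sin(q[2])
    for b in B:
        P=np.array([proj(c,[q[0]+cs*p[0]-sn*p[1],q[1]+sn*p[0]+cs*p[1],p[2]]) for p in b])
        cv2.fillConvexPoly(m,np.round(cv2.convexHull(((P+.5)*S*16).astype(np.int32))).astype(np.int32),255,shift=4)
    return cv2.resize(m,(512,384),interpolation=cv2.INTER_AREA)/255.
def fit(uvt,uvs,q0):
    T={"top":pick("top",uvt).astype(float),"side":pick("side",uvs).astype(float)}
    cost=lambda q:sum(1-np.minimum(T[c],r).sum()/np.maximum(T[c],r).sum() for c in T for r in[render(c,q)])
    best=min((minimize(cost,[q0[0],q0[1],a],method="Nelder-Mead",options=dict(initial_simplex=[[q0[0],q0[1],a],[q0[0]+.015,q0[1],a],[q0[0],q0[1]+.015,a],[q0[0],q0[1],a+.2]],maxiter=90)) for a in(q0[2]-.15,q0[2]+.15)),key=lambda r:r.fun)
    return best
if __name__=="__main__":
    for n,u in(("upr base near",(199.7,267)),("flat far",(188.5,265.75)),("upr base far",(213.5,248.9))): print(n,onz("side",u,0)[:2])
    for n,u in(("upr top far",(212.2,239.7)),("top near",(198.5,257))): print(n,onz("side",u,.04)[:2])
    for u in((75,150),(300,100),(310,165),(85,210)): print("top corner",onz("top",(150+u[0]/8-.5,170+u[1]/8-.5),0)[:2],onz("top",(150+u[0]/8-.5,170+u[1]/8-.5),.04)[:2])
    for n,u,z in(("p1",(229.6,227.25),.054),("p2",(195.1,228.6),.054),("hub",(214.9,184.5),.044)): print(n,onz("top",u,z))
    r=fit((172,187),(202.5,255.5),[.55,.395,.2]);print(r.x,np.degrees(r.x[2]),r.fun)
    f=cv2.imread("pics/top4.png")
E
python3 ang.py
```

```text
upr base near [0.522  0.4592]
flat far [0.5568 0.4712]
upr base far [0.5491 0.3499]
upr top far [0.5471 0.357 ]
top near [0.5198 0.4641]
top corner [0.5465 0.4763] [0.5374 0.467 ]
top corner [0.5752 0.3674] [0.5655 0.3606]
top corner [0.5426 0.3603] [0.5335 0.3537]
top corner [0.5165 0.469 ] [0.5081 0.4599]
p1 [0.393  0.1875 0.054 ]
p2 [0.3839 0.3162 0.054 ]
hub [0.558  0.2522 0.044 ]Traceback (most recent call last):
  File "ang.py", line 25, in <module>
    r=fit((172,187),(202.5,255.5),[.55,.395,.2]);print(r.x,np.degrees(r.x[2]),r.fun)
  File "ang.py", line 18, in fit
    best=min((minimize(cost,[q0[0],q0[1],a],method="Nelder-Mead",options=dict(initial_simplex=[[q0[0],q0[1],a],[q0[0]+.015,q0[1],a],[q0[0],q0[1]+.015,a],[q0[0],q0[1],a+.2]],maxiter=90)) for a in(q0[2]-.15,q0[2]+.15)),key=lambda r:r.fun)
  File "ang.py", line 18, in <genexpr>
    best=min((minimize(cost,[q0[0],q0[1],a],method="Nelder-Mead",options=dict(initial_simplex=[[q0[0],q0[1],a],[q0[0]+.015,q0[1],a],[q0[0],q0[1]+.015,a],[q0[0],q0[1],a+.2]],maxiter=90)) for a in(q0[2]-.15,q0[2]+.15)),key=lambda r:r.fun)
         
[... 650 characters left out ...]
expr>
    cost=lambda q:sum(1-np.minimum(T[c],r).sum()/np.maximum(T[c],r).sum() for c in T for r in[render(c,q)])
                                                                                              ~~~~~~^^^^^
  File "ang.py", line 12, in render
    P=np.array([proj(c,[q[0]+cs*p[0]-sn*p[1],q[1]+sn*p[0]+cs*p[1],p[2]]) for p in b])
                ~~~~^^^^^^^^^^^^^^^^^^^^^^^^^^^^^^^^^^^^^^^^^^^^^^^^^^^^
  File "h.py", line 11, in proj
    K,E=cal(c); q=K@(E[:3,:3].T@(np.array(p)-E[:3,3])); return q[:2]/q[2]
        ~~~^^^
  File "h.py", line 5, in cal
    k=robot.calibration(c); return np.array(k["mtx"]),np.array(k["extrinsics"])
ValueError: time passes only in moves, steps and waits
```

```bash
sed -i 's/^def cal(c):/import functools\n@functools.lru_cache\ndef cal(c):/' h.py; sed -i '$d' ang.py
cat >> ang.py <<'E'
    f=cv2.imread("pics/top0.png"); m=(f.max(2)<70).astype(np.uint8);m[:130]=0;m[195:]=0;m[:,:270]=0;m[:,375:]=0
    cs=max(cv2.findContours(m,0,1)[0],key=cv2.contourArea);r=cv2.minAreaRect(cs);print("dark",r)
    for z in(.127,.137):
        W=np.array([onz("top",u,z)[:2] for u in cv2.boxPoints(r)]);print(z,W.mean(0),W.ptp(0) if hasattr(W,"ptp") else np.ptp(W,axis=0),W)
E
python3 ang.py | tail -14
```

```text
top corner [0.5165 0.469 ] [0.5081 0.4599]
p1 [0.393  0.1875 0.054 ]
p2 [0.3839 0.3162 0.054 ]
hub [0.558  0.2522 0.044 ]
[0.5486 0.4168 0.262 ] 15.00944798101852 0.27277936545545967
dark ((320.69610595703125, 161.41102600097656), (85.4298095703125, 46.492034912109375), 1.0609116554260254)
0.127 [ 0.6389 -0.1425] [0.1825 0.3186] [[ 0.5476  0.0146]
 [ 0.7265  0.0155]
 [ 0.7301 -0.3032]
 [ 0.5514 -0.2969]]
0.137 [ 0.6359 -0.1412] [0.1814 0.3167] [[ 0.5451  0.0149]
 [ 0.7229  0.0158]
 [ 0.7265 -0.3009]
 [ 0.5489 -0.2946]]
```

Emit:
send_rows([
  [[0.02,-0.06,0],[0,0,-10]],
  [[0.04,-0.12,0],[0,0,-20]],
  [[0.06,-0.18,0],[0,0,-30]],
  [[0.08,-0.24,0.0],[0,0,-40]],
  [[0.1,-0.3,0.0],[0,0,-50]],
])

```text
time: 26.38
tool_pos: [0.5502, 0.2296, 0.2728]
ee_rot: [-2.855, -1.311, -0.001]
force: [1.9, -1.0, 0.6]
grip_width: 0.0939
grip_force: 0.0
```

Emit:
send_rows([
  [[0,0,0.02],[0,0,-10]],
  [[0,0,0.04],[0,0,-20]],
  [[0,0,0.06],[0,0,-30]],
  [[0,0,0.08],[0,0,-40]],
  [[0,0,0.08],[0,0,-40]],
])

```text
time: 27.0
tool_pos: [0.549, 0.2271, 0.1914]
ee_rot: [-2.24, -2.201, 0.004]
force: [0.0, 0.1, 0.6]
grip_width: 0.0941
grip_force: 0.0
```

```bash
python3 st.py; python3 -c "
from h import *
print(rel([.558,.252,.041]),[(d['uv'],d['confidence']) for c in('side',) if robot.grab_frame(c) is not None for d in robot.spot_point('weld_disc',c)])"
```

```text
t 27.0 pos [0.549  0.2271 0.1914] yaw 88.97182180379416 zax [-0.0024 -0.0008 -1.    ] F [0.0042 0.0834 0.5704] M [-0.0424 -0.0887 -0.0639] w 0.094136029965319 gf 0.0 q [-0.297   0.3442 -0.2524  1.8132  0.0998  0.999  -0.6074]
[0.0251611  0.00888154 0.15040019] [([227.8, 235.8], 0.94)]
```

Emit:
send_rows([
  [[0.025,0.009,0.05],[0,0,0]],
  [[0.025,0.009,0.1],[0,0,0]],
  [[0.025,0.009,0.13],[0,0,0]],
  [[0.025,0.009,0.15],[0,0,0]],
  [[0.025,0.009,0.15],[0,0,0]],
])

```text
time: 27.72
tool_pos: [0.559, 0.2524, 0.0424]
ee_rot: [-2.242, -2.201, 0.001]
force: [0.4, -0.5, -0.2]
grip_width: 0.0938
grip_force: 0.0
```

Emit:
send_rows([
  [[0,0,0],[0,0,0]],
  [[0,0,0],[0,0,0]],
  [[0,0,0],[0,0,0]],
  [[0,0,0],[0,0,0]],
  [[0,0,0],[0,0,0]],
], jaw=1)

```text
time: 28.35
tool_pos: [0.5595, 0.2524, 0.0429]
ee_rot: [2.24, 2.202, 0.001]
force: [3.8, 0.2, -1.7]
grip_width: 0.0474
grip_force: 1.9
```

Emit:
send_rows([
  [[0,0,0],[0,0,0]],
  [[0,0,0],[0,0,0]],
])

```text
time: 28.6
tool_pos: [0.5596, 0.2525, 0.0429]
ee_rot: [2.24, 2.202, 0.001]
force: [4.3, 0.4, 1.1]
grip_width: 0.0446
grip_force: 40.0
```

```bash
python3 st.py
```

```text
t 28.6 pos [0.5596 0.2525 0.0429] yaw 89.01446011802587 zax [ 0.0008  0.0003 -1.    ] F [4.2829 0.4443 1.114 ] M [-0.0628 -1.1524  0.0201] w 0.044638891331508446 gf 40.00013265787857 q [-0.3544  0.5523 -0.2266  1.8717  0.1768  0.736  -0.697 ]
```

Emit:
send_rows([
  [[0,0,-0.02],[0,0,0]],
  [[0,0,-0.06],[0,0,0]],
  [[0,0,-0.11],[0,0,0]],
  [[0,0,-0.16],[0,0,0]],
  [[0,0,-0.19],[0,0,0]],
], force=50)

```text
time: 29.22
tool_pos: [0.5587, 0.2526, 0.236]
ee_rot: [2.24, 2.203, 0.002]
force: [0.8, 0.3, -8.9]
grip_width: 0.0446
grip_force: 50.0
```

Emit:
send_rows([
  [[-0.03,0.006,0],[0,0,0]],
  [[-0.08,0.015,0],[0,0,0]],
  [[-0.13,0.025,0],[0,0,0]],
  [[-0.18,0.035,0],[0,0,0]],
  [[-0.23,0.044,0],[0,0,0]],
])

```text
time: 29.85
tool_pos: [0.5983, 0.0203, 0.2332]
ee_rot: [-2.239, -2.202, 0.001]
force: [1.1, -0.0, -7.6]
grip_width: 0.0448
grip_force: 50.0
```

Emit:
send_rows([
  [[-0.05,0.01,0],[0,0,0]],
  [[-0.1,0.02,0],[0,0,0]],
  [[-0.15,0.03,0],[0,0,0]],
  [[-0.2,0.04,0],[0,0,0]],
  [[-0.232,0.0444,0],[0,0,0]],
])

```text
time: 30.48
tool_pos: [0.6387, -0.2134, 0.233]
ee_rot: [-2.241, -2.2, 0.001]
force: [0.3, 0.7, -8.6]
grip_width: 0.0444
grip_force: 50.0
```

```bash
python3 st.py;python3 -c "
from h import *
print(rel([.640,-.209,.172]))"
```

```text
t 30.475 pos [ 0.6387 -0.2134  0.233 ] yaw 88.92849825580669 zax [-0.0015  0.0003 -1.    ] F [ 0.3296  0.7106 -8.5701] M [-0.0182 -0.093   0.0679] w 0.044377683835160824 gf 49.99686686613131 q [ 0.2735  0.4213 -0.0634  1.5959  0.0287  1.1267  0.1846]
[0.00440988 0.00133253 0.0609588 ]
```

Emit:
send_rows([
  [[0.003,0.0013,0.02],[0,0,0]],
  [[0.0044,0.0013,0.04],[0,0,0]],
  [[0.0044,0.0013,0.054],[0,0,0]],
  [[0.0044,0.0013,0.058],[0,0,0]],
  [[0.0044,0.0013,0.058],[0,0,0]],
])

```text
time: 31.1
tool_pos: [0.6411, -0.2063, 0.1748]
ee_rot: [-2.24, -2.203, 0.0]
force: [1.0, -0.3, -7.5]
grip_width: 0.0445
grip_force: 50.0
```

```bash
python3 st.py
```

```text
t 31.1 pos [ 0.6411 -0.2063  0.1748] yaw 89.05574753169829 zax [-0.0001  0.0001 -1.    ] F [ 1.0418 -0.2663 -7.4712] M [-0.0504 -0.1066  0.0107] w 0.04450651831790448 gf 49.99702219633036 q [ 0.2651  0.4712 -0.0672  1.6528  0.0357  1.0189  0.17  ]
```

Emit:
send_rows([
  [[0,0,0.0015],[0,0,0]],
  [[0,0,0.0025],[0,0,0]],
  [[0,0,0.0025],[0,0,0]],
])

```text
time: 31.48
tool_pos: [0.6411, -0.2066, 0.1723]
ee_rot: [2.24, 2.202, 0.0]
force: [0.2, -0.2, -8.5]
grip_width: 0.0445
grip_force: 50.0
```

```bash
python3 st.py
```

```text
t 31.475 pos [ 0.6411 -0.2066  0.1723] yaw 89.0245404177457 zax [ 0.0002  0.     -1.    ] F [ 0.2392 -0.2008 -8.5164] M [-0.065  -0.1165  0.0189] w 0.044453772259801856 gf 49.99699455787777 q [ 0.2656  0.4734 -0.0672  1.6549  0.036   1.0142  0.1697]
```

Emit:
send_rows([
  [[0,0,0.001],[0,0,0]],
  [[0,0,0.002],[0,0,0]],
  [[0,0,0.0027],[0,0,0]],
])

```text
time: 31.85
tool_pos: [0.6411, -0.2067, 0.1698]
ee_rot: [2.24, 2.202, 0.0]
force: [-3.0, 0.8, 3.3]
grip_width: 0.0445
grip_force: 50.0
```

```bash
python3 st.py; python3 leaf.py j
```

```text
t 31.85 pos [ 0.6411 -0.2067  0.1698] yaw 89.02471758907792 zax [ 0.0002 -0.     -1.    ] F [-2.9947  0.8152  3.322 ] M [0.1866 0.9554 0.0302] w 0.044512665756374366 gf 50.00118434189062 q [ 0.2656  0.476  -0.0672  1.657   0.0364  1.0096  0.1695]
dv [-0.   -0.1  -0.05 -0.1  -0.05 -0.15 -0.2  -0.15 -0.1  -0.1   0.15]
```

Emit:
send_rows([
  [[0,0,0],[0,0,0]],
  [[0,0,0],[0,0,0]],
  [[0,0,0],[0,0,0]],
  [[0,0,0],[0,0,0]],
  [[0,0,0],[0,0,0]],
], jaw=0)

```text
time: 32.62
tool_pos: [0.6411, -0.2066, 0.1695]
ee_rot: [2.24, 2.202, 0.0]
force: [-0.0, 0.7, 0.7]
grip_width: 0.0906
grip_force: 0.0
```

Emit:
send_rows([
  [[0,0,-0.02],[0,0,0]],
  [[0,0,-0.05],[0,0,0]],
  [[0.04,-0.02,-0.08],[0,0,0]],
  [[0.08,-0.05,-0.08],[0,0,0]],
  [[0.13,-0.085,-0.08],[0,0,0]],
])

```text
time: 33.25
tool_pos: [0.5579, -0.0744, 0.2512]
ee_rot: [2.24, 2.2, 0.002]
force: [1.3, 1.2, -0.1]
grip_width: 0.0941
grip_force: 0.0
```

Emit:
send_rows([
  [[0.05,-0.035,0],[0,0,0]],
  [[0.1,-0.065,0],[0,0,0]],
  [[0.15,-0.095,0],[0,0,0]],
  [[0.2,-0.13,0],[0,0,0]],
  [[0.25,-0.165,0],[0,0,0]],
])

```text
time: 33.88
tool_pos: [0.3966, 0.1792, 0.2511]
ee_rot: [2.24, 2.201, 0.003]
force: [1.7, 0.5, -0.4]
grip_width: 0.0937
grip_force: 0.0
```

```bash
python3 st.py;python3 -c "
from h import *
print(rel([.393,.1875,.037]))
f=save('top','t5');g=save('side','s5')
A=cv2.resize(f[125:250,140:390],None,fx=3.2,fy=3.2,interpolation=2);cv2.imwrite('pics/t5c.png',A[...,::-1])"
```

```text
t 33.875 pos [0.3966 0.1792 0.2511] yaw 89.01746983417826 zax [ 0.0022  0.0005 -1.    ] F [ 1.7164  0.5393 -0.4103] M [ 0.0207 -0.1037  0.027 ] w 0.09372672636724662 gf 0.0 q [-0.1996  0.0208 -0.3745  2.0677  0.0097  1.0524 -0.596 ]
[ 0.00816019 -0.00421651  0.21407401]
```

View pics/t5c.png

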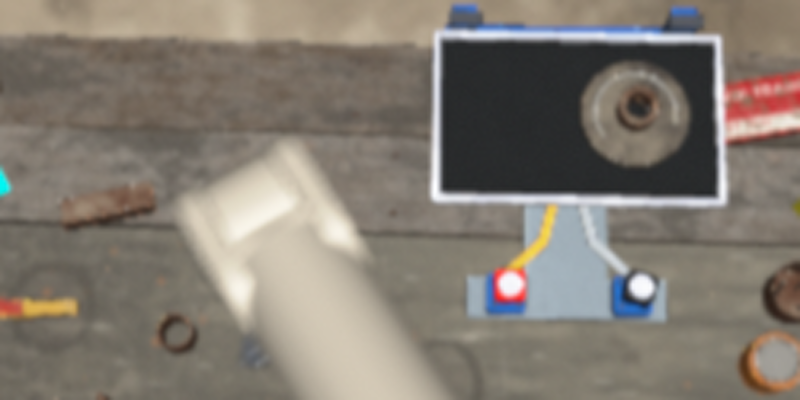

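The disc lies in the right half of the tray around crop (636,113). The angle at (108,205) and the left pipe at (178,333) are unmoved.

Emit:
send_rows([
  [[0.008,-0.004,0.06],[0,0,0]],
  [[0.008,-0.004,0.12],[0,0,0]],
  [[0.008,-0.004,0.17],[0,0,0]],
  [[0.008,-0.004,0.2],[0,0,0]],
  [[0.008,-0.004,0.214],[0,0,0]],
])

```text
time: 34.6
tool_pos: [0.3939, 0.1855, 0.035]
ee_rot: [-2.24, -2.202, 0.001]
force: [0.2, 0.9, 0.2]
grip_width: 0.0941
grip_force: 0.0
```

Emit:
send_rows([
  [[0,0,0],[0,0,0]],
  [[0,0,0],[0,0,0]],
  [[0,0,0],[0,0,0]],
  [[0,0,0],[0,0,0]],
  [[0,0,0],[0,0,0]],
], jaw=1, force=30)

```text
time: 35.22
tool_pos: [0.3939, 0.1857, 0.0358]
ee_rot: [2.24, 2.202, 0.001]
force: [3.5, 0.3, 2.9]
grip_width: 0.0472
grip_force: 1.9
```

Emit:
send_rows([
  [[0,0,0],[0,0,0]],
  [[0,0,0],[0,0,0]],
])

```text
time: 35.48
tool_pos: [0.3941, 0.1858, 0.0358]
ee_rot: [2.24, 2.202, 0.001]
force: [1.3, 0.0, 6.3]
grip_width: 0.0419
grip_force: 30.0
```

```bash
python3 st.py
```

```text
t 35.475 pos [0.3941 0.1858 0.0358] yaw 89.01911056439405 zax [ 0.0008  0.0004 -1.    ] F [1.2521 0.012  6.2535] M [-0.161  -0.2895 -0.0042] w 0.04187979229937755 gf 29.999913173960522 q [-0.2911  0.3568 -0.3408  2.263   0.225   0.5513 -0.8216]
```

Emit:
send_rows([
  [[0,0,-0.03],[0,0,0]],
  [[0,0,-0.08],[0,0,0]],
  [[0,0,-0.13],[0,0,0]],
  [[-0.03,0.022,-0.17],[0,0,0]],
  [[-0.07,0.052,-0.19],[0,0,0]],
])

```text
time: 36.1
tool_pos: [0.445, 0.1147, 0.2278]
ee_rot: [2.237, 2.204, 0.004]
force: [1.4, -0.1, -2.6]
grip_width: 0.0419
grip_force: 30.0
```

Emit:
send_rows([
  [[-0.05,0.036,0],[0,0,0]],
  [[-0.1,0.074,0],[0,0,0]],
  [[-0.15,0.111,0],[0,0,0]],
  [[-0.2,0.148,0],[0,0,0]],
  [[-0.2044,0.1511,0],[0,0,0]],
])

```text
time: 36.72
tool_pos: [0.5928, -0.0966, 0.2242]
ee_rot: [-2.246, -2.196, 0.003]
force: [-0.0, 0.8, -3.3]
grip_width: 0.0414
grip_force: 30.0
```

```bash
python3 st.py;python3 -c "
from h import *
print(rel([.5925,-.092,.1625]))"
```

```text
t 36.725 pos [ 0.5928 -0.0966  0.2242] yaw 88.72927955230477 zax [-0.0017 -0.0009 -1.    ] F [-0.0441  0.7695 -3.2936] M [ 0.0258 -0.0232 -0.0126] w 0.04143222286962036 gf 29.98463464784436 q [ 0.1704  0.3149 -0.1445  1.772   0.0523  1.0599 -0.0149]
[ 0.00460976 -0.0003273   0.06170363]
```

Emit:
send_rows([
  [[0.0046,0,0.02],[0,0,0]],
  [[0.0046,0,0.04],[0,0,0]],
  [[0.0046,0,0.055],[0,0,0]],
  [[0.0046,0,0.059],[0,0,0]],
  [[0.0046,0,0.059],[0,0,0]],
])

```text
time: 37.35
tool_pos: [0.5922, -0.0874, 0.1666]
ee_rot: [-2.24, -2.203, -0.0]
force: [0.0, -0.3, -2.4]
grip_width: 0.0422
grip_force: 30.0
```

Emit:
send_rows([
  [[0,0,0.001],[0,0,0]],
  [[0,0,0.002],[0,0,0]],
  [[0,0,0.002],[0,0,0]],
])

```text
time: 37.72
tool_pos: [0.5922, -0.0875, 0.1647]
ee_rot: [2.24, 2.202, 0.0]
force: [0.6, 0.2, -2.6]
grip_width: 0.0421
grip_force: 30.0
```

```bash
python3 st.py
```

```text
t 37.725 pos [ 0.5922 -0.0875  0.1647] yaw 89.02721487381154 zax [ 0.0003  0.0001 -1.    ] F [ 0.5655  0.1846 -2.5852] M [-0.0955 -0.0406 -0.0009] w 0.042066798823895774 gf 29.98443513759412 q [ 0.158   0.371  -0.1486  1.8346  0.0664  0.9405 -0.0368]
```

Emit:
send_rows([
  [[0,0,0.0012],[0,0,0]],
  [[0,0,0.0022],[0,0,0]],
  [[0,0,0.0022],[0,0,0]],
])

```text
time: 38.1
tool_pos: [0.5922, -0.0876, 0.1629]
ee_rot: [2.24, 2.202, 0.0]
force: [-3.3, -0.6, 6.7]
grip_width: 0.0418
grip_force: 30.0
```

```bash
python3 st.py
```

```text
t 38.1 pos [ 0.5922 -0.0876  0.1629] yaw 89.01805794014007 zax [ 0.0004 -0.     -1.    ] F [-3.3118 -0.6248  6.7272] M [0.0526 0.8598 0.0112] w 0.041795392728630615 gf 30.008470978355035 q [ 0.1579  0.3729 -0.1485  1.8361  0.067   0.937  -0.0373]
```

Emit:
send_rows([
  [[0,0,0],[0,0,0]],
  [[0,0,0],[0,0,0]],
  [[0,0,0],[0,0,0]],
], jaw=0.35)

```text
time: 38.48
tool_pos: [0.5921, -0.0876, 0.1622]
ee_rot: [-2.24, -2.202, -0.0]
force: [-0.5, 0.2, -0.1]
grip_width: 0.0604
grip_force: 0.0
```

Emit:
send_rows([
  [[0,0,-0.03],[0,0,0]],
  [[0,0,-0.07],[0,0,0]],
  [[0.04,-0.02,-0.08],[0,0,0]],
  [[0.09,-0.045,-0.08],[0,0,0]],
  [[0.14,-0.07,-0.08],[0,0,0]],
])

```text
time: 39.1
tool_pos: [0.5238, 0.0549, 0.2425]
ee_rot: [2.24, 2.202, 0.001]
force: [1.3, 0.3, 0.1]
grip_width: 0.0611
grip_force: 0.0
```

Emit:
send_rows([
  [[0.05,-0.027,0],[0,0,0]],
  [[0.1,-0.053,0],[0,0,0]],
  [[0.15,-0.08,0],[0,0,0]],
  [[0.2,-0.107,0],[0,0,0]],
  [[0.25,-0.133,0],[0,0,0]],
], jaw=0)

```text
time: 39.72
tool_pos: [0.3948, 0.3073, 0.2426]
ee_rot: [2.24, 2.202, 0.001]
force: [1.3, -0.9, 0.7]
grip_width: 0.094
grip_force: 0.0
```

```bash
python3 st.py;python3 -c "
from h import *
print(rel([.384,.316,.037]))"
```

```text
t 39.725 pos [0.3948 0.3073 0.2426] yaw 89.02021840052902 zax [ 0.0006  0.0003 -1.    ] F [ 1.2709 -0.8886  0.6966] M [-0.0462 -0.1547 -0.0067] w 0.09401483898149782 gf 0.0 q [-0.3713  0.1546 -0.4601  1.9493  0.079   1.0543 -0.8827]
[ 0.00845795 -0.01106234  0.20555765]
```

Emit:
send_rows([
  [[0.007,-0.01,0.06],[0,0,0]],
  [[0.007,-0.01,0.12],[0,0,0]],
  [[0.007,-0.01,0.17],[0,0,0]],
  [[0.007,-0.01,0.2],[0,0,0]],
  [[0.007,-0.01,0.206],[0,0,0]],
])

```text
time: 40.35
tool_pos: [0.385, 0.3124, 0.0348]
ee_rot: [-2.239, -2.203, 0.005]
force: [-0.8, 0.3, 0.8]
grip_width: 0.0944
grip_force: 0.0
```

Emit:
send_rows([
  [[0,0,0],[0,0,0]],
  [[0,0,0],[0,0,0]],
  [[0,0,0],[0,0,0]],
  [[0,0,0],[0,0,0]],
  [[0,0,0],[0,0,0]],
], jaw=1)

```text
time: 40.98
tool_pos: [0.3861, 0.313, 0.0366]
ee_rot: [2.24, 2.202, 0.001]
force: [-0.2, 0.1, -0.8]
grip_width: 0.0473
grip_force: 0.0
```

Emit:
send_rows([
  [[0,0,0],[0,0,0]],
  [[0,0,0],[0,0,0]],
])

```text
time: 41.22
tool_pos: [0.3861, 0.3131, 0.0365]
ee_rot: [2.24, 2.202, 0.001]
force: [-0.2, -1.5, 4.7]
grip_width: 0.0418
grip_force: 30.0
```

```bash
python3 st.py;python3 -c "
from h import *
s=robot.state();print(rel([.5915,-.020,s['tool_pos'][2]]))"
```

```text
t 41.225 pos [0.3861 0.3131 0.0365] yaw 89.02372081887444 zax [ 0.0003  0.0002 -1.    ] F [-0.2433 -1.4573  4.744 ] M [-0.2235  0.0231  0.0101] w 0.04177047471631954 gf 30.01296680420637 q [-0.4756  0.4383 -0.3998  2.1288  0.2865  0.6245 -1.0926]
[-3.29536171e-01  2.11073827e-01 -1.17659433e-05]
```

Emit:
send_rows([
  [[0,0,-0.03],[0,0,0]],
  [[0,0,-0.08],[0,0,0]],
  [[0,0,-0.13],[0,0,0]],
  [[-0.03,0.02,-0.17],[0,0,0]],
  [[-0.08,0.05,-0.19],[0,0,0]],
])

```text
time: 41.85
tool_pos: [0.4349, 0.2328, 0.2284]
ee_rot: [2.236, 2.206, 0.004]
force: [1.8, 0.5, -3.7]
grip_width: 0.0414
grip_force: 30.0
```

Emit:
send_rows([
  [[-0.05,0.032,0],[0,0,0]],
  [[-0.1,0.065,0],[0,0,0]],
  [[-0.15,0.097,0],[0,0,0]],
  [[-0.2,0.13,0],[0,0,0]],
  [[-0.2495,0.161,0],[0,0,0]],
])

```text
time: 42.48
tool_pos: [0.5918, -0.0218, 0.2259]
ee_rot: [-2.24, -2.202, 0.001]
force: [0.6, 0.8, -2.2]
grip_width: 0.0412
grip_force: 30.0
```

Emit:
send_rows([
  [[0,0,0.02],[0,0,0]],
  [[0,0,0.04],[0,0,0]],
  [[0,0,0.055],[0,0,0]],
  [[0,0,0.06],[0,0,0]],
  [[0,0,0.06],[0,0,0]],
])

```text
time: 43.1
tool_pos: [0.5913, -0.0199, 0.1663]
ee_rot: [-2.24, -2.203, 0.0]
force: [0.1, 0.6, -2.8]
grip_width: 0.0414
grip_force: 30.0
```

```bash
python3 st.py
```

```text
t 43.1 pos [ 0.5913 -0.0199  0.1663] yaw 89.04111993604535 zax [-0.0002  0.0001 -1.    ] F [ 0.075   0.6358 -2.8379] M [-0.0484 -0.0674 -0.048 ] w 0.04144433664494181 gf 29.98928289860487 q [ 0.1006  0.3633 -0.2185  1.8452  0.0952  0.9434 -0.1768]
```

Emit:
send_rows([
  [[0,0,0.001],[0,0,0]],
  [[0,0,0.002],[0,0,0]],
  [[0,0,0.003],[0,0,0]],
  [[0,0,0.003],[0,0,0]],
])

```text
time: 43.6
tool_pos: [0.5914, -0.02, 0.1636]
ee_rot: [2.24, 2.202, 0.001]
force: [-1.1, 0.1, 1.3]
grip_width: 0.0415
grip_force: 30.0
```

```bash
python3 st.py
```

```text
t 43.6 pos [ 0.5914 -0.02    0.1636] yaw 89.02925809122385 zax [ 0.0004  0.     -1.    ] F [-1.0914  0.0872  1.3002] M [-0.0366  0.2335  0.0078] w 0.041503993428795384 gf 30.0014466047287 q [ 0.1005  0.3662 -0.2182  1.8477  0.0963  0.9374 -0.1777]
```

Emit:
send_rows([
  [[0,0,0],[0,0,0]],
  [[0,0,0],[0,0,0]],
  [[0,0,0],[0,0,0]],
], jaw=0.35)

```text
time: 43.98
tool_pos: [0.5913, -0.02, 0.1633]
ee_rot: [2.24, 2.202, 0.0]
force: [1.0, -0.8, -0.4]
grip_width: 0.0607
grip_force: 0.0
```

Emit:
send_rows([
  [[0,0,-0.03],[0,0,0]],
  [[0,0,-0.07],[0,0,0]],
  [[0.04,0,-0.09],[0,0,0]],
  [[0.09,0,-0.09],[0,0,0]],
  [[0.14,0,-0.09],[0,0,0]],
])

```text
time: 44.6
tool_pos: [0.5937, 0.1213, 0.2538]
ee_rot: [2.241, 2.201, 0.001]
force: [-0.1, 0.1, 0.6]
grip_width: 0.0609
grip_force: 0.0
```

```bash
python3 st.py;python3 -c "
from h import *
from ang import fit
print(rel([.5317,.4122,.2]))
f=save('top','t6');g=save('side','s6')
r=fit((172,187),(202.5,255.5),[.55,.41,.25]);print(r.x,np.degrees(r.x[2]),r.fun)
x,y,a=r.x;print('upright',x-.0175*np.cos(a),y-.0175*np.sin(a))
A=cv2.resize(f[125:225,140:380],None,fx=3.3,fy=3.3,interpolation=2);cv2.imwrite('pics/t6c.png',A[...,::-1])"
```

```text
t 44.6 pos [0.5937 0.1213 0.2538] yaw 88.98802343719977 zax [ 0.0009  0.0002 -1.    ] F [-0.0661  0.1102  0.646 ] M [-0.0108 -0.0738  0.0365] w 0.06090840753190971 gf 0.0 q [-0.0773  0.3071 -0.2863  1.7219  0.0949  1.1252 -0.4095]
[ 0.2898 -0.0672  0.0538]
[0.5485 0.4161 0.2432] 13.936179407331164 0.3442501980795495
upright 0.5315498786104003 0.41187223730204614
```

View pics/t6c.png

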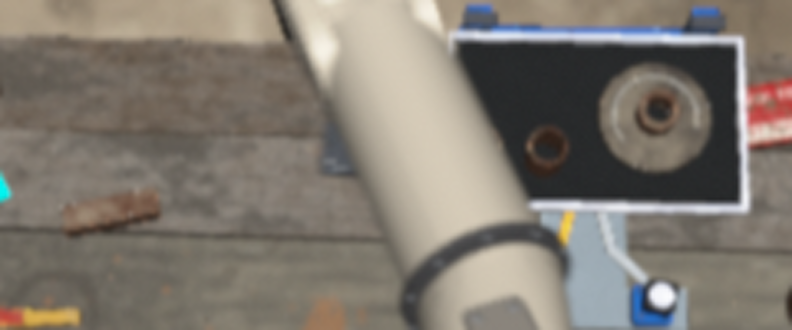

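Pipe and disc stand in the tray (crop (547,150), (657,115)); the other pipe is hidden under the arm. The angle is still at (112,210).

Emit:
send_rows([
  [[0.06,-0.014,0.01],[0,0,-4]],
  [[0.12,-0.028,0.02],[0,0,-8]],
  [[0.18,-0.042,0.035],[0,0,-12]],
  [[0.24,-0.056,0.05],[0,0,-15.5]],
  [[0.2898,-0.0672,0.0538],[0,0,-15.5]],
], jaw=0)

```text
time: 45.42
tool_pos: [0.5314, 0.4111, 0.1984]
ee_rot: [1.923, 2.484, -0.002]
force: [0.9, -0.8, 0.7]
grip_width: 0.094
grip_force: 0.0
```

Emit:
send_rows([
  [[0,0,0],[0,0,0]],
  [[0,0,0.02],[0,0,0]],
  [[0,0,0.04],[0,0,0]],
])

```text
time: 45.8
tool_pos: [0.5324, 0.4086, 0.1579]
ee_rot: [1.926, 2.481, -0.001]
force: [1.0, 1.1, -0.1]
grip_width: 0.0941
grip_force: 0.0
```

```bash
python3 st.py;python3 -c "
from h import *
print(rel([.5317,.4122,.038]))
robot.grab_frame('side');print([(np.round(d['uv'],1),d['confidence']) for d in robot.spot_point('angle_cut','side')])"
```

```text
t 45.8 pos [0.5324 0.4086 0.1579] yaw 104.37576383484898 zax [ 0.0002 -0.0011 -1.    ] F [ 0.9522  1.1067 -0.064 ] M [ 0.0039 -0.1215 -0.0132] w 0.09414787612188696 gf 0.0 q [-0.4575  0.5138 -0.4036  1.6555  0.2296  1.0199 -0.6845]
[0.00379996 0.00018515 0.11994037]
[(array([294.9, 283.3]), 0.94), (array([161.2, 288.9]), 0.94), (array([205.1, 257.6]), 0.83)]
```

Emit:
send_rows([
  [[0.003,0,0.04],[0,0,0]],
  [[0.003,0,0.08],[0,0,0]],
  [[0.003,0,0.11],[0,0,0]],
  [[0.003,0,0.12],[0,0,0]],
  [[0.003,0,0.12],[0,0,0]],
])

```text
time: 46.52
tool_pos: [0.5309, 0.4135, 0.0397]
ee_rot: [-1.923, -2.484, 0.0]
force: [-0.1, -0.1, 0.3]
grip_width: 0.0941
grip_force: 0.0
```

Emit:
send_rows([
  [[0,0,0],[0,0,0]],
  [[0,0,0],[0,0,0]],
  [[0,0,0],[0,0,0]],
  [[0,0,0],[0,0,0]],
  [[0,0,0],[0,0,0]],
], jaw=1)

```text
time: 47.15
tool_pos: [0.5307, 0.4138, 0.0396]
ee_rot: [-1.923, -2.485, -0.0]
force: [0.3, -1.2, -0.4]
grip_width: 0.0472
grip_force: 0.0
```

Emit:
send_rows([
  [[0,0,0],[0,0,0]],
  [[0,0,0],[0,0,0]],
  [[0,0,0],[0,0,0]],
  [[0,0,0],[0,0,0]],
  [[0,0,0],[0,0,0]],
])

```text
time: 47.78
tool_pos: [0.5305, 0.4137, 0.0395]
ee_rot: [-1.923, -2.484, 0.0]
force: [-1.3, -0.6, -0.0]
grip_width: 0.0045
grip_force: 30.0
```

Emit:
send_rows([
  [[0,0,0],[0,0,0]],
  [[0,0,0],[0,0,0]],
  [[0,0,0],[0,0,0]],
])

```text
time: 48.15
tool_pos: [0.5306, 0.4137, 0.0395]
ee_rot: [-1.923, -2.484, 0.0]
force: [-1.9, -0.4, 0.4]
grip_width: 0.0045
grip_force: 30.0
```

```bash
python3 st.py
```

```text
t 48.15 pos [0.5306 0.4137 0.0395] yaw 104.52506506635027 zax [-0.0001 -0.     -1.    ] F [-1.8579 -0.3695  0.4356] M [-0.1797  0.3663 -0.0493] w 0.004520390939708755 gf 29.999997317790985 q [-0.4935  0.6496 -0.3666  1.7227  0.2995  0.825  -0.7433]
```

Emit:
send_rows([
  [[0,0,-0.02],[0,0,0]],
  [[0,0,-0.06],[0,0,0]],
  [[0,0,-0.11],[0,0,0]],
  [[0,0,-0.16],[0,0,0]],
  [[-0.03,0.0016,-0.2],[0,0,0]],
], force=45)

```text
time: 48.78
tool_pos: [0.5387, 0.3872, 0.2433]
ee_rot: [-1.918, -2.488, -0.005]
force: [0.5, 0.0, -2.4]
grip_width: 0.0046
grip_force: 45.0
```

Emit:
send_rows([
  [[-0.05,0.0027,0],[0,0,0]],
  [[-0.1,0.0054,0],[0,0,0]],
  [[-0.15,0.008,0],[0,0,0]],
  [[-0.2,0.0108,0],[0,0,0]],
  [[-0.25,0.0135,0],[0,0,0]],
])

```text
time: 49.4
tool_pos: [0.6159, 0.1449, 0.2411]
ee_rot: [1.922, 2.484, 0.002]
force: [0.8, 0.5, -2.8]
grip_width: 0.0049
grip_force: 45.0
```

Emit:
send_rows([
  [[-0.05,0.0027,0],[0,0,4]],
  [[-0.1,0.0054,0],[0,0,8]],
  [[-0.15,0.008,0],[0,0,12]],
  [[-0.2,0.0108,0],[0,0,13.8]],
  [[-0.2123,0.0115,0],[0,0,13.8]],
])

```text
time: 50.02
tool_pos: [0.6803, -0.0604, 0.2406]
ee_rot: [2.212, 2.229, -0.0]
force: [-0.2, 0.4, -1.9]
grip_width: 0.0049
grip_force: 45.0
```

Emit:
send_rows([
  [[0,0,0],[0,0,0]],
  [[0,0,0],[0,0,0]],
])

```text
time: 50.28
tool_pos: [0.6797, -0.0541, 0.24]
ee_rot: [-2.205, -2.238, -0.002]
force: [0.1, 1.0, -3.3]
grip_width: 0.0048
grip_force: 45.0
```

```bash
python3 st.py;python3 -c "
from h import *
print(rel([.6795,-.0565,.1665]))
g=save('side','s7');A=cv2.resize(g[120:200,210:340],None,fx=6,fy=6,interpolation=2);cv2.imwrite('pics/s7c.png',A[...,::-1])"
```

```text
t 50.275 pos [ 0.6797 -0.0541  0.24  ] yaw 90.85158641329808 zax [ 0.0004  0.0009 -1.    ] F [ 0.1025  1.0258 -3.3226] M [-0.0074  0.0016  0.0775] w 0.004772700684622148 gf 44.99916851520538 q [ 0.151   0.4379 -0.2283  1.5606  0.1041  1.1547 -0.0837]
[-0.00242095 -0.00026755  0.0735469 ]
```

View pics/s7c.png

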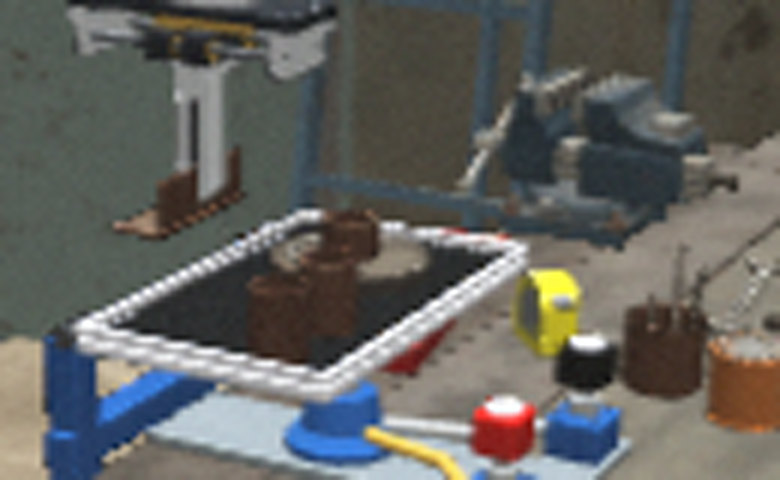

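The angle hangs level in the gripper over the tray, both pipes and the disc stand inside it, and the leaf is level.

Emit:
send_rows([
  [[-0.0015,0,0.02],[0,0,0]],
  [[-0.0015,0,0.045],[0,0,0]],
  [[-0.0015,0,0.063],[0,0,0]],
  [[-0.0015,0,0.07],[0,0,0]],
  [[-0.0015,0,0.07],[0,0,0]],
])

```text
time: 50.95
tool_pos: [0.6798, -0.0575, 0.1691]
ee_rot: [-2.207, -2.235, 0.0]
force: [0.6, -0.4, -2.5]
grip_width: 0.0045
grip_force: 45.0
```

Emit:
send_rows([
  [[0,0,0.001],[0,0,0]],
  [[0,0,0.002],[0,0,0]],
  [[0,0,0.002],[0,0,0]],
])

```text
time: 51.32
tool_pos: [0.68, -0.0577, 0.1678]
ee_rot: [2.207, 2.235, 0.001]
force: [-0.6, -1.1, -2.2]
grip_width: 0.0048
grip_force: 45.0
```

```bash
python3 st.py
```

```text
t 51.325 pos [ 0.68   -0.0577  0.1678] yaw 90.723959056376 zax [ 0.0005  0.     -1.    ] F [-0.6035 -1.1329 -2.1606] M [-0.1015 -0.0298 -0.0229] w 0.00475420783850892 gf 44.99908268451691 q [ 0.1507  0.4999 -0.2218  1.6291  0.1236  1.0259 -0.0964]
```

Emit:
send_rows([
  [[0,0,0.001],[0,0,0]],
  [[0,0,0.0016],[0,0,0]],
  [[0,0,0.0016],[0,0,0]],
])

```text
time: 51.7
tool_pos: [0.6799, -0.0576, 0.166]
ee_rot: [2.207, 2.235, 0.0]
force: [-1.1, -0.6, -1.3]
grip_width: 0.0046
grip_force: 45.0
```

```bash
python3 st.py
```

```text
t 51.7 pos [ 0.6799 -0.0576  0.166 ] yaw 90.72595876952431 zax [ 0.  0. -1.] F [-1.0866 -0.612  -1.3375] M [-0.0795  0.0799  0.0004] w 0.00459919400184897 gf 44.99959945678711 q [ 0.1505  0.5017 -0.2216  1.6305  0.1241  1.0231 -0.0968]
```

Emit:
send_rows([
  [[0,0,0],[0,0,0]],
  [[0,0,0],[0,0,0]],
  [[0,0,0],[0,0,0]],
  [[0,0,0],[0,0,0]],
], jaw=0.7)

```text
time: 52.2
tool_pos: [0.6799, -0.0576, 0.166]
ee_rot: [2.207, 2.235, 0.0]
force: [0.3, 0.3, 0.3]
grip_width: 0.0284
grip_force: 0.0
```

Emit:
send_rows([
  [[0,0,-0.03],[0,0,0]],
  [[0,0,-0.07],[0,0,0]],
  [[0,0,-0.11],[0,0,0]],
  [[0.05,0,-0.13],[0,0,0]],
  [[0.1,0,-0.13],[0,0,0]],
])

```text
time: 52.82
tool_pos: [0.6793, 0.0432, 0.2981]
ee_rot: [2.208, 2.232, 0.004]
force: [0.1, 0.2, -0.4]
grip_width: 0.028
grip_force: 0.0
```

Emit:
send_rows([
  [[0.05,-0.02,0],[0,0,0]],
  [[0.1,-0.04,0],[0,0,0]],
  [[0.15,-0.06,0],[0,0,0]],
  [[0.2,-0.08,0],[0,0,0]],
  [[0.25,-0.1,0],[0,0,0]],
])

```text
time: 53.45
tool_pos: [0.5746, 0.2925, 0.2961]
ee_rot: [2.207, 2.235, 0.001]
force: [0.2, 0.7, 0.3]
grip_width: 0.0282
grip_force: 0.0
```

```bash
python3 st.py; python3 leaf.py k; python3 -c "
from h import *
f=save('top','t8');g=save('side','s8')
A=cv2.resize(f[125:230,265:375],None,fx=5,fy=5,interpolation=2);B=cv2.resize(g[140:215,210:340],None,fx=4,fy=4,interpolation=2)
cv2.imwrite('pics/t8c.png',A[...,::-1]);cv2.imwrite('pics/s8c.png',B[...,::-1])"
```

```text
t 53.45 pos [0.5746 0.2925 0.2961] yaw 90.71843026441229 zax [ 0.0003  0.0001 -1.    ] F [0.1637 0.7325 0.3395] M [ 0.017  -0.0783 -0.0711] w 0.02816936187990671 gf 0.0 q [-0.2948  0.3501 -0.3622  1.5766  0.129   1.2382 -0.6665]
dv [-0.   -0.   -0.05 -0.05 -0.   -0.05 -0.   -0.   -0.   -0.    0.1 ]
```

View pics/t8c.png

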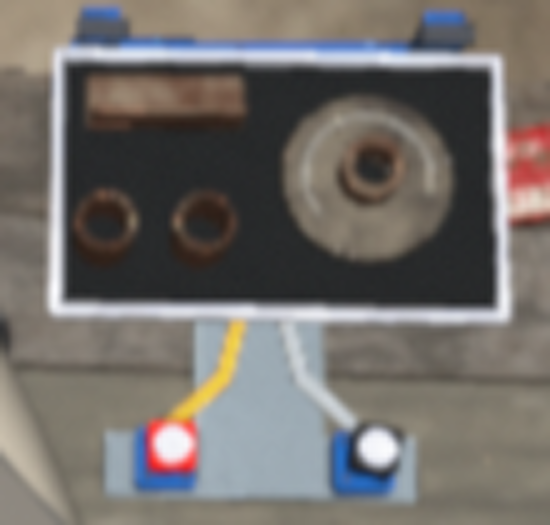

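View pics/s8c.png

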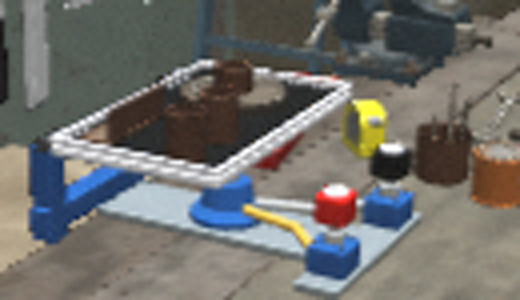

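Top view: the disc, both pipes and the angle all lie inside the tray, and the red knob is back square at its tight stop. Side view: the leaf is level under load, so it is propped.

```bash
python3 -c "
from rig import robot
print(robot.job_done())"
```

```text
the job is handed in; nothing more can be done
None
```

The job is handed in: the jack platform touches the leaf (lift about 0.5 mm, gauged from the side camera), the clamp is back at its tight stop, and the disc, the small rusty angle and both pipes are in the tray with the leaf level under load.

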